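# Pack the meter into its case and latch it

### The arm

A 6-joint arm with a two-finger parallel gripper is mounted at the origin on a cart in front of the work surface, level with it; the furniture and walls round the work are solid. World frame = base frame: x ahead of the robot, y to its left, z up, the work surface at z = 0. Lengths are in m, angles in rad, forces in N, time in s.
With the tool pointing down it reaches from about 0.35 to 0.775 m from the base axis. Payload 7.3 kg.
Tool frame: the origin (TCP) lies at the centre of the arm's flange, where the gripper is bolted on; the fingertips stand 178 mm ahead of it and the grasp point (between the pads) lies 159 mm ahead of it; z points along the fingers, y is the line along which they close (so a half turn about z gives the same grasp; the last joint's range is limited). The gripper opens to 92 mm and grips with 3 to 60 N. Pads are 19 mm wide; open, the fingers measure 130 mm over their backs; the gripper's body (75 mm by 190 mm) begins 47 mm behind the grasp point.
Start: joints at [1.02, 0.342, 1.524, -0, 1.275, -0.146], TCP at [0.207, 0.483, 0.405] pointing down, gripper open.
Joint ranges: [-2.53, 2.53], [-0.77, 2.02], [0.04, 2.7], [-1, 4.14], [0.28, 2.66], [-3.11, 3.11]. Speed limits (rad/s): [2.57, 2.57, 3.14, 3.14, 3.14, 3.14].

### API

Orientations are given as [roll, pitch, yaw] about the fixed x, y, z axes, in that order (R = Rz(yaw) Ry(pitch) Rx(roll)).
In Python, from cell import robot gives the robot as it stands.
- The arm moves only by the shell command python3 drive.py 'ROWS' [OPENING] [FORCE]. ROWS is a JSON list of rows, 1 to 8 of them, each of 6 numbers: dx, dy, dz in m, then a rotation vector rx, ry, rz in rad; each row shifts and turns the commanded pose from where the row before left it, along the tool's axes as they then stand; what a row does not reach is not made up. A row lasts 1/12 s, in which the tool goes at most 0.0417 m and 0.125 rad, less where a joint would pass 70% of its speed; a pose out of reach is approached as far as the arm can. OPENING is the finger opening in m, set as the command begins (- or left out keeps the last). The fingers move at their own pace and stop on an object; FORCE is the grip in N (left out, the last holds). Time passes only in rows, so rows that do not move let the fingers close. It prints the time, the measured TCP pose, the force, the opening and the grip force at its end.
- robot.observe(): the state, without advancing time (a new reading comes with each control period).
- robot.read_camera(name): name is "scene" or "top" or "wrist"; returns a dict with "image" (420x560x3 uint8, red, green, blue), "fx", "fy", "cx", "cy" (pixels), "pose" (4x4, takes a point from camera to world coordinates). Camera axes: x right, y down, z forward; pixel columns grow to the right and rows downward; lengths in m; the calibration is good to about 2 mm. A picture is of the moment at which its call begins. There is no depth.
- robot.hand_in(): hands the job in; it is judged then, once.
The state is a dict: "time": time; "qpos": joint angles; "qvel": joint speeds; "joint_efforts": joint torques, N m; "tool_pos": TCP position; "tool_rot": TCP orientation; "contact_force": force on the tool from outside, world axes, zero at the start; "torque": the same for the moment, N m; "opening": finger opening in m; "grip_force": force on a finger pad.
Only numpy, scipy, OpenCV 4.12 (cv2) and the standard library are available. Lean on these libraries where they do the work, as an engineer would, in place of code of your own. Each camera call takes 0.05 s, during which the arm holds its last target. There are 200 camera calls.

### The job

Put the hand meter away in its open instrument case. Lift it out of the steel rest by its upper edge, lay it on its back (dial up) on the bench and let go, take it again by its long sides and set it down fully into the foam cut-out, dial up, either way round. Then swing the lid fully shut and press the latch lever down flat against the side of the case so that it hooks under the keeper; leave the wood block and the oil can where they are.

Things in the scene. Friction and masses are not known exactly. Their poses are not given: they have to be found in the camera images.
- meter: Slate hand multimeter, 0.28 kg, body 142 (x) x 68 (y) x 30 (z) mm; round dial knob 30 mm across stands to z = 43, centred 4 mm to -x of the middle. Origin: centre of its back; z points out of the dial side. It starts on its long side in the rest, its y pointing up, origin 34 mm over the slot floor. Then its top 19 mm is clear of the knob for a grip across the 30 mm.
- meter_top (a point): Middle of the meter's long side that is uppermost at the start (y = 34, z = 15 mm in the meter's frame); axes as the meter.
- rest: Grey bent-sheet rest holding the meter on edge; does not move; left or right of the case as the robot sees it. Plate from -34 to 46 (x) by 130 (y) mm; origin under the slot's middle, on the bench. Slot along y, 34 mm wide, floor 4 mm above the bench; high cheek at -x, 32 mm above the bench (meter's back), low cheek at +x, 17 mm (dial side).
- case: Aluminium instrument case, 150 (x) x 200 (y) mm, 48 mm high without its lid, 68 mm with it; stands firmly, does not slide. Origin under its centre, z up. Lid hinged along the +x long side, latch at the middle of the -x long side. Filled with black (here rigid) foam, grey at the bottom, to 44 mm above the bench. A folded carrying handle on the -y end stands out 12 mm.
- case_nest (a point): Centre of the foam cut-out's floor, 10 mm above the bench; axes as the case. Cut-out 151 (y) x 76 (x) mm; at the middle of both long sides finger recesses 36 mm wide (y), out to 66 mm from the centre (x), equally deep. Seated, the meter's origin lies here, its x along the case's y (either way round), dial up.
- case_hinge (a point): Middle of the lid's hinge line, 48 mm above the bench, on the case's +x side; axes as the case; the lid turns about its y.
- case_lid (a joint): Lid angle, rad: 0 fully shut, 1.57 upright, 2.0 fully open (leaning away from the case). Stiff friction hinge: the lid stays where it is left; takes about 1 to 2.5 N at its free edge. The lid is a tray 150 x 200 x 20 mm, its outer face 20 mm from the hinge line.
- lid_edge (a point): Middle of the lid's free edge on its outer face, 150 mm from the hinge line (lid shut: 68 mm above the bench, on the latch side).
- latch (a joint): Latch lever angle to the lid, rad: 0 shut (flat along the case's -x side), 1.57 straight out. Stiff: stays where left, takes 2 N at its end. A tongue on its inner side passes under a keeper bar on the case, which is free only when the lid is fully down; if the lever is shut first, the lid cannot close.
- latch_tip (a point): Outer face of the latch lever near its end. Steel plate 42 mm wide (case's y), 38 mm long, 4 mm thick, the end thickened to 6 mm outward. Its hinge is on the lid's free edge, with the lid shut at x = -83, z = 60 mm in the case's frame; this point is 34 mm from that hinge.
- stand_arm (a point): Nearest end of the thin steel arms of the tilt stand at the back left (fixed furniture), 155 mm above the bench; a second arm end above it is 240 mm high. Keep the hand clear of it.
- wood_block: Pine block 45 x 118 x 38 mm, lying at the place (left or right of the case) that the rest does not have; leave it alone.
- oiler: Metal oil can with a spout, 67 mm across, 133 mm high, standing behind the case; leave it alone.

How it is judged:
On the way, in this order (a step that is already met when the one before it is completed fails the run):
1. the meter lies on its back on the bench, dial up, let go (height (world z) of meter below 0.006 m and angle between meter's own z axis and vertical below 0.1 rad and linear speed of meter below 0.02 m/s and contact force between the fingers and meter below 0.1 N), for 0.2 s.
2. the meter lies seated in the foam cut-out, dial up, let go, the lid still open (horizontal distance between meter and case_nest below 0.008 m and z of meter in the frame of case_nest between -0.004 and 0.004 m and angle between meter's own z axis and vertical below 0.06 rad and linear speed of meter below 0.02 m/s and contact force between the fingers and meter below 0.1 N and value of joint case_lid above 0.5 rad), for 0.2 s.
At the end, for the whole second after the job is handed in: The meter rests untouched in the cut-out, dial up (within 8 mm of the centre, 4 mm of height and 0.06 rad of level), the lid is shut to 0.03 rad and the latch lever lies within 0.1 rad of shut (horizontal distance between meter and case_nest below 0.008 m and z of meter in the frame of case_nest between -0.004 and 0.004 m and angle between meter's own z axis and vertical below 0.06 rad and linear speed of meter below 0.02 m/s and contact force between the fingers and meter below 0.1 N and value of joint case_lid below 0.03 rad and value of joint latch below 0.1 rad).
It fails at once if the wood block is shifted more than 3 cm (distance of wood_block from where it was at the start of the episode above 0.03 m).
It fails at once if the oil can is shifted more than 3 cm (distance of oiler from where it was at the start of the episode above 0.03 m).
It also fails if it takes over 72 s, if anything falls off the work surface, if the arm or the gripper's body presses on something with over 40 N, if the wrist force passes 120 N, or if a joint passes its speed limit or range.

## Working session

There is one attempt and no reset: what is moved stays moved. The work goes in short steps, Python scripts to look and compute and a shell command to move; the robot and the scene stay as the last step left them, time stands still between calls to the robot, and variables do not carry over. Pictures are saved under pics/ and viewed, at most 10 in all, crops included, and the job is handed in when it is done.

```bash
ls; mkdir -p pics; python3 - <<'E'
from cell import robot
import cv2, json
for n in ["scene","top"]:
    c=robot.read_camera(n); cv2.imwrite(f"pics/{n}0.png",c["image"][:,:,::-1]); print(n,c["fx"],c["fy"],c["cx"],c["cy"],c["pose"])
print(robot.observe())
E
```

```text
cell.py
drive.py
pics
scene 443.5859232474011 443.5859232474011 278.43440875010276 206.61995243127387 [[ 0.75399226 -0.3858343   0.53162728 -0.21226906]
 [-0.6565254  -0.4693441   0.59050022 -0.87406368]
 [ 0.02168089 -0.79425941 -0.60719184  0.99274009]
 [ 0.          0.          0.          1.        ]]
top 439.20020953887723 439.20020953887723 283.621326892984 205.38016490132748 [[ 2.69797535e-02 -9.87761976e-01  1.53617614e-01  3.78270395e-01]
 [-9.99635466e-01 -2.68151418e-02  3.14378628e-03 -2.25085027e-02]
 [ 1.01396557e-03 -1.53646434e-01 -9.88125369e-01  1.31268074e+00]
 [ 0.00000000e+00  0.00000000e+00  0.00000000e+00  1.00000000e+00]]
{'time': 0.1, 'qpos': array([ 1.02001019e+00,  3.42663526e-01,  1.52490443e+00,  2.02876305e-05,
        1.27543642e+00, -1.45965293e-01]), 'qvel': array([ 0.00036438,  0.00041415, -0.00357563, -0.00057086, -0.00044572,
        0.00091501]), 'joint_efforts': array([ 1.02343649e-03, -4.32004845e+01, -2.44693708e+01,  7.17431470e-02,
        5.28009573e-02, -5.50246671e-05]), 'tool_pos': array([0.20667131, 0.48248131, 0.40411482]), 'tool_rot': array([-3.14019877e+00, -2.24525486e-04,  2.73676574e+00]), 'contact_force': array([ 0.05809329, -1.26847813, -0.02136632]), 'torque': array([ 0.00281629,  0.02834523, -0.00085159]), 'grip_force': 0.0, 'opening': 0.09190230245456935}
```

View pics/scene0.png

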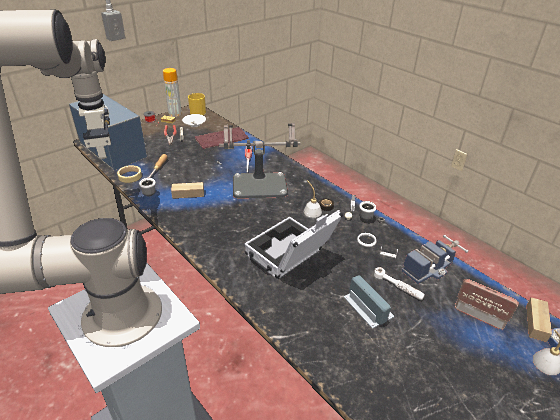

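View pics/top0.png

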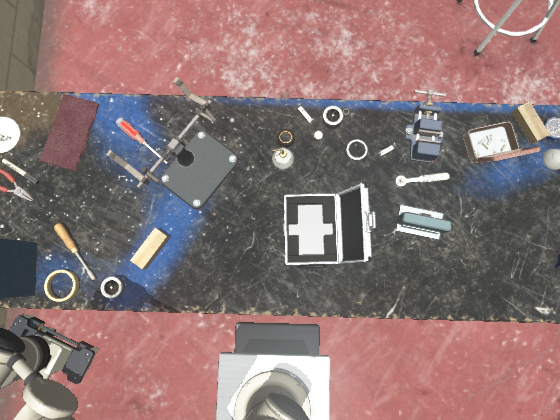

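The top view shows the case with its foam at (312,229), the open lid at (355,222) with the latch at (372,219), the rest and meter at (425,222), the wood block at (149,248) and the oil can at (283,157). The lid opens towards world -y. I'll zoom in to measure.

```bash
python3 - <<'E'
import cv2, numpy as np
a=cv2.imread("pics/top0.png")[170:280,270:470]; b=cv2.imread("pics/scene0.png")[200:330,235:400+35]
a=cv2.resize(a,None,fx=4,fy=4,interpolation=cv2.INTER_CUBIC)
b=cv2.resize(b,None,fx=4,fy=4,interpolation=cv2.INTER_CUBIC)
cv2.imwrite("pics/a.png",a);cv2.imwrite("pics/b.png",b)
E
```

```text
(no output)
```

View pics/a.png

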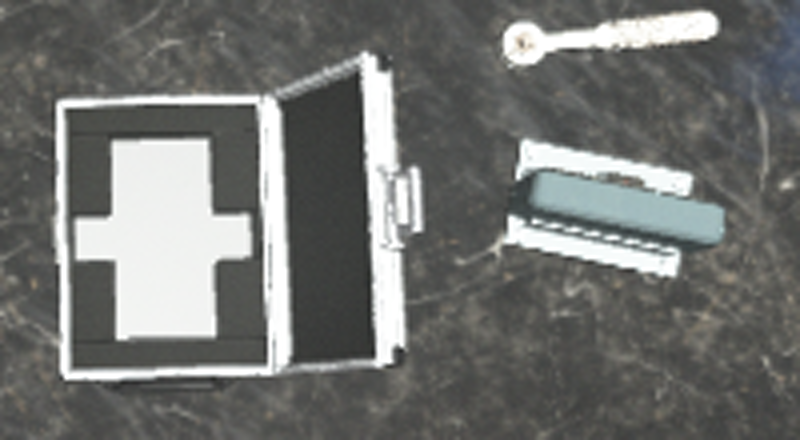

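View pics/b.png

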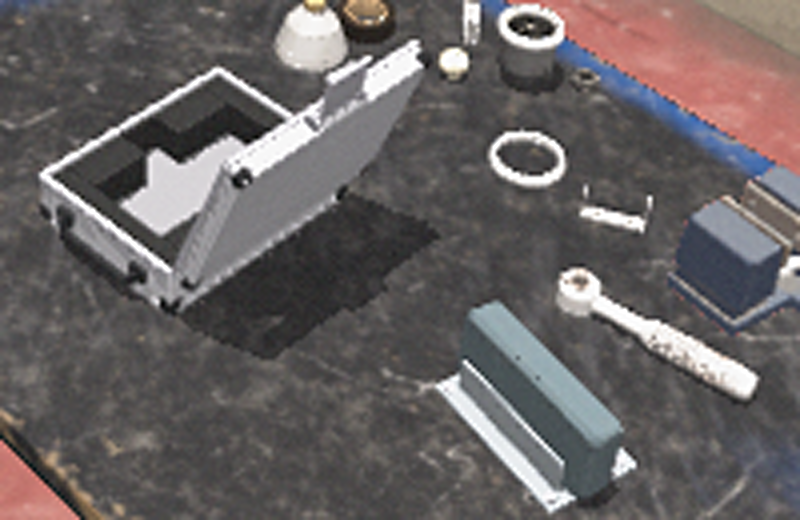

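The zoomed views show the high cheek on the robot side, so the meter's back faces the robot and the dial faces world +x. The latch stands out from the lid edge. I'll fit the poses from the corners, using both cameras.

```bash
cat > h.py <<'E'
import numpy as np
from scipy.optimize import least_squares
CAM={"scene":(443.586,278.434,206.62,np.array([[0.75399226,-0.3858343,0.53162728,-0.21226906],[-0.6565254,-0.4693441,0.59050022,-0.87406368],[0.02168089,-0.79425941,-0.60719184,0.99274009],[0,0,0,1]])),
"top":(439.2,283.621,205.38,np.array([[2.69797535e-02,-9.87761976e-01,1.53617614e-01,3.78270395e-01],[-9.99635466e-01,-2.68151418e-02,3.14378628e-03,-2.25085027e-02],[1.01396557e-03,-1.53646434e-01,-9.88125369e-01,1.31268074],[0,0,0,1]]))}
def proj(n,P):
    f,cx,cy,T=CAM[n]; p=T[:3,:3].T@(np.asarray(P)-T[:3,3]); return np.array([cx+f*p[0]/p[2],cy+f*p[1]/p[2]])
def ray(n,uv,z):
    f,cx,cy,T=CAM[n]; d=T[:3,:3]@np.array([(uv[0]-cx)/f,(uv[1]-cy)/f,1]); return T[:3,3]+d*(z-T[2,3])/d[2]
def w(v,p):
    c,s=np.cos(v[2]),np.sin(v[2]); return np.array([v[0]+c*p[0]-s*p[1],v[1]+s*p[0]+c*p[1],p[2]])
def fit(obs,v0):
    g=lambda v:np.concatenate([proj(n,w(v,p))-uv for n,p,uv in obs])
    r=least_squares(g,v0,loss="soft_l1"); return r.x,r.fun.reshape(-1,2).round(1)
A=lambda u,v:np.array([(u+.5)/4-.5+270,(v+.5)/4-.5+170])
B=lambda u,v:np.array([(u+.5)/4-.5+235,(v+.5)/4-.5+200])
E
python3 - <<'E'
from h import *
m=.001
rest=[("top",(.046,.065,.001),A(523,140)),("top",(.046,-.065,.001),A(690,175)),("top",(-.034,.065,.001),A(505,240)),("top",(-.034,-.065,.001),A(678,275)),
("scene",(-.034,.065,.001),B(440,385)),("scene",(-.034,-.065,.001),B(555,508)),("scene",(.046,-.065,.001),B(632,462))]
case=[("top",(-.075,.1,.048),A(58,100)),("top",(.075,.1,.048),A(270,97)),("top",(-.075,-.1,.048),A(64,380)),("top",(.075,-.1,.048),A(275,373)),
("scene",(-.075,.1,.048),B(220,68)),("scene",(-.075,-.1,.048),B(42,178)),("scene",(.075,-.1,.048),B(170,275))]
r,e=fit(rest,[.45,-.4,-.2]);print("rest",r,e.tolist())
c,e=fit(case,[.45,-.1,-1.57]);print("case",c,e.tolist())
for t in ["top"]:
  print("meter top corners pred vs seen",[ ((proj(t,w(r,(a,b,.072)))-[270,170])*4).round() .tolist() for a,b in [(.015,.071),(.015,-.071),(-.015,-.071),(-.015,.071)]])
# nest: floor corners
print("nest px",[((proj("top",w(c,(a,b,.01)))-[270,170])*4).round().tolist() for a,b in [(-.038,.0755),(.038,.0755),(.038,-.0755),(-.038,-.0755)]])
for th in (1.57,1.7,1.8,1.9,2.0):
  R=lambda x,z:(.075+np.cos(th)*x+np.sin(th)*z, .048-np.sin(th)*x+np.cos(th)*z)
  o=[]
  for (x,z) in [(-.15,0),(-.15,.02)]:
    X,Z=R(x,z)
    for y in(.1,-.1): 
      P=w(c,(X,y,Z)); o+=[((proj("top",P)-[270,170])*4).round().tolist(),((proj("scene",P)-[235,200])*4).round().tolist()]
  print(th,o)
print("oiler",ray("top",(283,157),.05),"arm", ray("top",(112,155),.155))
E
```

```text
rest [ 0.54032273 -0.42576886 -0.16928354] [[-0.6, -0.8], [0.3, -1.3], [-0.2, 0.0], [-0.5, -0.3], [-1.6, 0.7], [-0.9, 1.6], [1.7, 1.2]]
case [ 0.50976909 -0.10099675 -1.52702666] [[0.9, 0.1], [-0.9, 0.1], [0.6, -0.9], [0.3, -0.0], [-0.3, 0.1], [-0.8, -0.9], [-0.2, 0.1]]
meter top corners pred vs seen [[530.0, 160.0], [728.0, 198.0], [722.0, 240.0], [524.0, 201.0]]
nest px [[110.0, 139.0], [211.0, 138.0], [217.0, 340.0], [114.0, 342.0]]
1.57 [[293.0, 54.0], [365.0, 4.0], [304.0, 366.0], [172.0, 120.0], [323.0, 54.0], [385.0, 16.0], [336.0, 365.0], [192.0, 134.0]]
1.7 [[322.0, 54.0], [384.0, 17.0], [335.0, 365.0], [191.0, 135.0], [352.0, 54.0], [404.0, 32.0], [366.0, 365.0], [212.0, 152.0]]
1.8 [[344.0, 55.0], [399.0, 29.0], [358.0, 365.0], [206.0, 148.0], [373.0, 55.0], [418.0, 45.0], [387.0, 364.0], [226.0, 167.0]]
1.9 [[365.0, 55.0], [413.0, 42.0], [379.0, 365.0], [221.0, 163.0], [393.0, 57.0], [432.0, 61.0], [407.0, 364.0], [241.0, 184.0]]
2.0 [[385.0, 57.0], [426.0, 56.0], [399.0, 364.0], [235.0, 180.0], [410.0, 59.0], [444.0, 77.0], [425.0, 364.0], [254.0, 202.0]]
oiler [ 0.71940443 -0.01274326  0.05      ] arm [0.68397322 0.45067121 0.155     ]
```

```bash

R='[0,0,0,0,0,0.1214]'; python3 drive.py "[[0,0,0,0,0,0.1214],[0,0,0,0,0,0.1214],[0,0,0,0,0,0.1214],[0,0,0,0,0,0.1214],[0,0,0,0,0,0.1214],[0,0,0,0,0,0.1214],[0,0,0,0,0,0.1214],[0,0,0,0,0,0.1214]]" 0.092
python3 drive.py "[[0,0,0,0,0,0.1214],[0,0,0,0,0,0.1214],[0,0,0,0,0,0.1214],[0,0.03,0,0,0,0],[0,0.03,0,0,0,0],[0,0.03,0,0,0,0],[0,0.03,0,0,0,0]]"
python3 drive.py "[[-0.0366,0.0156,0,0,0,0],[-0.0366,0.0156,0,0,0,0],[-0.0366,0.0156,0,0,0,0],[-0.0366,0.0156,0,0,0,0],[-0.0366,0.0156,0,0,0,0],[-0.0366,0.0156,0,0,0,0],[-0.0366,0.0156,0,0,0,0],[-0.0366,0.0156,0,0,0,0]]"
python3 drive.py "[[-0.0366,0.0156,0,0,0,0],[-0.0366,0.0156,0,0,0,0],[-0.0366,0.0156,0,0,0,0],[-0.0366,0.0156,0,0,0,0],[-0.0366,0.0156,0,0,0,0],[-0.0366,0.0156,0,0,0,0],[-0.0366,0.0156,0,0,0,0],[-0.0366,0.0156,0,0,0,0]]"
python3 drive.py "[[-0.0366,0.0156,0,0,0,0],[-0.0366,0.0156,0,0,0,0],[-0.0366,0.0156,0,0,0,0],[-0.0366,0.0156,0,0,0,0],[-0.0366,0.0156,0,0,0,0],[-0.0366,0.0156,0,0,0,0],[-0.0366,0.0156,0,0,0,0],[0,0,0,0,0,0]]"
```

```text
time: 0.77
tool_pos: [0.2067, 0.4825, 0.4043]
tool_rot: [-3.141, 0.001, 1.76]
contact_force: [0.1, -0.6, 0.1]
opening: 0.0917
grip_force: 0.0
time: 1.35
tool_pos: [0.3261, 0.462, 0.4044]
tool_rot: [-3.141, 0.001, 1.402]
contact_force: [0.5, 0.3, -0.5]
opening: 0.0915
grip_force: 0.0
time: 2.02
tool_pos: [0.3985, 0.1509, 0.4046]
tool_rot: [-3.141, -0.0, 1.402]
contact_force: [0.6, -0.3, 0.0]
opening: 0.0918
grip_force: 0.0
time: 2.68
tool_pos: [0.4722, -0.159, 0.4044]
tool_rot: [-3.141, -0.0, 1.401]
contact_force: [0.9, 0.2, -0.2]
opening: 0.0917
grip_force: 0.0
time: 3.35
tool_pos: [0.5364, -0.4344, 0.4011]
tool_rot: [-3.14, 0.001, 1.396]
contact_force: [-0.9, 0.6, -0.2]
opening: 0.0916
grip_force: 0.0
```

```bash
cat > g.py <<'E'
import sys, numpy as np
from scipy.spatial.transform import Rotation as Ro
from cell import robot
def go(p,rpy=None):
    s=robot.observe(); R=Ro.from_euler("xyz",s["tool_rot"])
    print("t",round(s["time"],2),"pos",s["tool_pos"].round(4),"rpy",s["tool_rot"].round(3),"q",s["qpos"].round(2),"F",s["contact_force"].round(1),"open",round(s["opening"],4),"grip",round(s["grip_force"],1))
    print("delta tool",R.inv().apply(np.array(p)-s["tool_pos"]).round(4), "rotvec", (R.inv()*Ro.from_euler("xyz",rpy)).as_rotvec().round(4) if rpy is not None else "")
E
python3 -c "
from g import *
go([.537,-.427,.234],[np.pi,0,1.4016])
import cv2
c=robot.read_camera('wrist'); cv2.imwrite('pics/w1.png',c['image'][:,:,::-1])"
```

```text
t 3.35 pos [ 0.5364 -0.4344  0.4011] rpy [-3.140e+00  1.000e-03  1.396e+00] q [-0.79  0.66  1.   -0.    1.48 -0.62] F [-0.9  0.6 -0.2] open 0.0916 grip 0.0
delta tool [ 0.0075 -0.0004  0.1671] rotvec [-0.0019  0.0008 -0.0052]
```

View pics/w1.png

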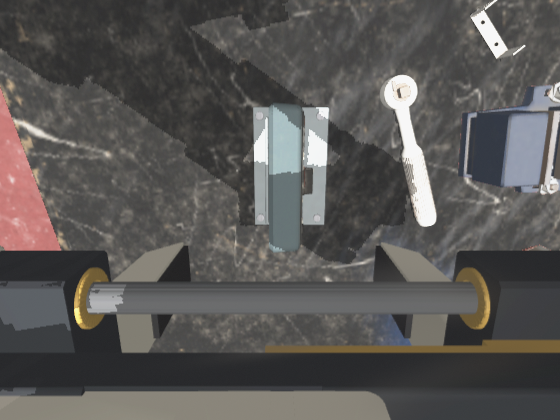

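The wrist view shows the meter top running from (285,104) to (285,249), centred between the fingers. The knob is on the right at (308,180).

```bash
python3 -c "
from g import *
c=robot.read_camera('wrist');T=c['pose']
def ray(u,v,z):
    d=T[:3,:3]@np.array([(u-c['cx'])/c['fx'],(v-c['cy'])/c['fy'],1]);return (T[:3,3]+d*(z-T[2,3])/d[2]).round(4)
a,b=ray(285,104,.072),ray(285,249,.072);print(a,b,(a+b)/2,np.linalg.norm(a-b),np.arctan2(*(a-b)[:2]))
print(ray(268,175,.072),ray(302,175,.072),'plate',ray(254,107,.002),ray(328,107,.002),ray(328,224,.002),ray(254,224,.002))
go([.537,-.427,.234],[np.pi,0,1.4016])"
```

```text
[ 0.5519 -0.3544  0.072 ] [ 0.5292 -0.4859  0.072 ] [ 0.54055 -0.42015  0.072  ] 0.13344489499415105 0.1709389293232409
[ 0.5263 -0.4124  0.072 ] [ 0.5566 -0.4177  0.072 ] plate [ 0.52   -0.3504  0.002 ] [ 0.5968 -0.3639  0.002 ] [ 0.579  -0.4924  0.002 ] [ 0.4948 -0.4776  0.002 ]
t 3.45 pos [ 0.5365 -0.4294  0.4024] rpy [-3.139e+00 -2.000e-03  1.399e+00] q [-0.79  0.66  1.    0.    1.48 -0.61] F [-0.5 -0.1  0.5] open 0.0919 grip 0.0
delta tool [0.0021 0.0005 0.1684] rotvec [-0.0025 -0.0021 -0.0024]
```

```bash

python3 drive.py "[[0.006,0.003,0.03,0,0,0],[0,0,0.03,0,0,0],[0,0,0.03,0,0,0],[0,0,0.03,0,0,0],[0,0,0.02,0,0,0],[0,0,0.015,0,0,0],[0,0,0.013,0,0,0],[0,0,0,0,0,0]]" 
python3 drive.py "[[0,0,0,0,0,0],[0,0,0,0,0,0],[0,0,0,0,0,0],[0,0,0,0,0,0],[0,0,0,0,0,0],[0,0,0,0,0,0],[0,0,0,0,0,0],[0,0,0,0,0,0]]" 0.02 20
python3 -c "
from g import *
go([.54,-.424,.40],[np.pi,0,1.4016])"
```

```text
time: 4.12
tool_pos: [0.5403, -0.4207, 0.2341]
tool_rot: [-3.138, -0.003, 1.403]
contact_force: [0.9, 1.2, 0.2]
opening: 0.0916
grip_force: 0.0
time: 4.78
tool_pos: [0.5407, -0.4225, 0.2368]
tool_rot: [3.142, -0.0, 1.401]
contact_force: [-0.2, -0.8, 0.1]
opening: 0.0431
grip_force: 0.0
t 4.78 pos [ 0.5407 -0.4225  0.2368] rpy [ 3.142 -0.     1.401] q [-0.77  0.79  1.22  0.    1.13 -0.61] F [-0.2 -0.8  0.1] open 0.0431 grip 0.0
delta tool [-0.0016 -0.0004 -0.1632] rotvec [ 0.0001 -0.     -0.0003]
```

```bash

python3 drive.py "[[0,0,0.002,0,0,0],[0,0,0,0,0,0],[0,0,0,0,0,0],[0,0,0,0,0,0],[0,0,0,0,0,0],[0,0,0,0,0,0],[0,0,0,0,0,0]]" 0.02 30
python3 drive.py "[[0,0,0,0,0,0],[0,0,-0.01,0,0,0],[0,0,-0.015,0,0,0],[0,0,-0.02,0,0,0],[0,0,-0.02,0,0,0],[0,0,-0.02,0,0,0],[0,0,-0.02,0,0,0],[0,0,-0.02,0,0,0]]" 
python3 drive.py "[[0,0,0,0,0,0],[0,0,0,0,0,0]]"
python3 -c "
from g import *
go([.54,-.424,.40],[np.pi,0,1.4016])
import cv2
c=robot.read_camera('scene'); cv2.imwrite('pics/s2.png',cv2.resize(c['image'][160:340,240:480,::-1],None,fx=3,fy=3))"
```

```text
time: 5.37
tool_pos: [0.5406, -0.4224, 0.2343]
tool_rot: [-3.141, -0.001, 1.401]
contact_force: [0.6, 0.4, -3.8]
opening: 0.0299
grip_force: 30.0
time: 6.03
tool_pos: [0.5406, -0.4223, 0.3616]
tool_rot: [3.141, 0.0, 1.401]
contact_force: [0.1, 0.0, -2.6]
opening: 0.0297
grip_force: 30.0
time: 6.2
tool_pos: [0.5407, -0.4225, 0.3612]
tool_rot: [3.139, 0.002, 1.401]
contact_force: [0.2, -0.4, -3.8]
opening: 0.0304
grip_force: 30.0
t 6.2 pos [ 0.5407 -0.4225  0.3612] rpy [3.139e+00 2.000e-03 1.401e+00] q [-0.77  0.68  1.08  0.    1.38 -0.61] F [ 0.2 -0.4 -3.8] open 0.0304 grip 30.0
delta tool [-0.0017 -0.0004 -0.0388] rotvec [ 0.0026  0.0016 -0.0002]
```

View pics/s2.png

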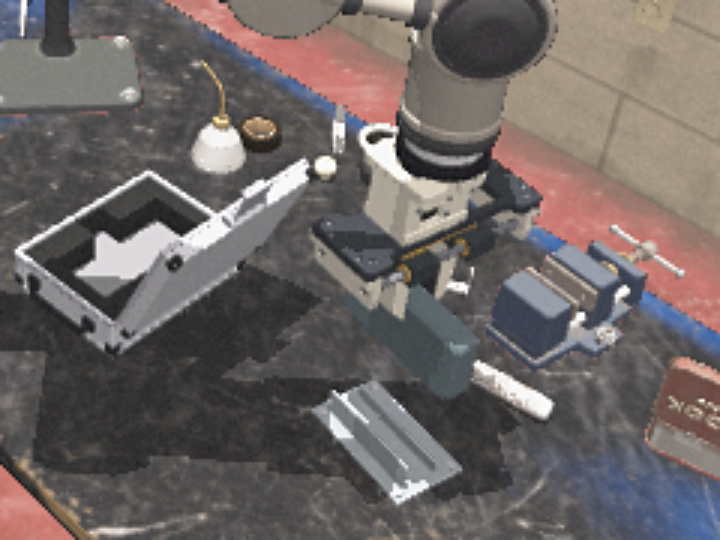

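The meter is held level by its top edge, about 13 cm up, and the rest is empty. I'll turn it half round and lay it down on the clear bench nearer the robot.

```bash

python3 drive.py "[[0,0,0,0,0,0.125],[0,0,0,0,0,0.125],[0,0,0,0,0,0.125],[0,0,0,0,0,0.125],[0,0,0,0,0,0.125],[0,0,0,0,0,0.125],[0,0,0,0,0,0.125],[0,0,0,0,0,0.125]]" 
python3 drive.py "[[0,0,0,0,0,0.125],[0,0,0,0,0,0.125],[0,0,0,0,0,0.125],[0,0,0,0,0,0.125],[0,0,0,0,0,0.125],[0,0,0,0,0,0.125],[0,0,0,0,0,0.125],[0,0,0,0,0,0.125]]" 
python3 drive.py "[[0,0,0,0,0,0.125],[0,0,0,0,0,0.125],[0,0,0,0,0,0.125],[0,0,0,0,0,0.125],[0,0,0,0,0,0.125],[0,0,0,0,0,0.125],[0,0,0,0,0,0.125],[0,0,0,0,0,0.125]]" 
python3 drive.py "[[0,0,0,0,0,0.125],[0,0,0,0,0,0.125],[0,0,0,0,0,0.125],[0,0,0,0,0,0.125],[0,0,0,0,0,0]]"
python3 -c "
from g import *
go([.458,-.469,.30],[np.pi,0,-2.1])"
```

```text
time: 6.92
tool_pos: [0.5405, -0.4223, 0.3572]
tool_rot: [-3.138, 0.002, 0.395]
contact_force: [0.4, -0.6, -3.3]
opening: 0.0299
grip_force: 29.9
time: 7.58
tool_pos: [0.5405, -0.4223, 0.3572]
tool_rot: [-3.141, 0.004, -0.605]
contact_force: [-0.5, -0.4, -3.3]
opening: 0.0294
grip_force: 29.9
time: 8.25
tool_pos: [0.5405, -0.4223, 0.3572]
tool_rot: [3.139, 0.003, -1.605]
contact_force: [0.2, -0.7, -3.5]
opening: 0.0298
grip_force: 29.9
time: 8.67
tool_pos: [0.5405, -0.4223, 0.3573]
tool_rot: [3.138, 0.001, -2.103]
contact_force: [0.2, -0.7, -3.0]
opening: 0.0298
grip_force: 30.0
t 8.67 pos [ 0.5405 -0.4223  0.3573] rpy [ 3.138e+00  1.000e-03 -2.103e+00] q [-0.77  0.68  1.08  0.    1.38  2.9 ] F [ 0.2 -0.7 -3. ] open 0.0298 grip 30.0
delta tool [0.0821 0.0472 0.0574] rotvec [ 0.0038  0.001  -0.0032]
```

```bash

python3 drive.py "[[0.0205,0.0118,0.0144,0,0,0],[0.0205,0.0118,0.0144,0,0,0],[0.0205,0.0118,0.0144,0,0,0],[0.0205,0.0118,0.0144,0,0,0],[0,0,0,0,0,0]]" 
python3 drive.py "[[0,0,0,-0.1,0,0],[0,0,0,-0.1,0,0],[0,0,0,-0.1,0,0],[0,0,0,-0.1,0,0],[0,0,0,-0.1,0,0],[0,0,0,-0.1,0,0],[0,0,0,-0.1,0,0],[0,0,0,0,0,0]]" 
python3 -c "
from g import *
go([.458,-.469,.192])
print(Ro.from_euler('xyz',robot.observe()['tool_rot']).as_matrix().round(3))"
```

```text
time: 9.08
tool_pos: [0.4545, -0.471, 0.2972]
tool_rot: [3.133, 0.002, -2.098]
contact_force: [-0.4, 0.6, -3.1]
opening: 0.0295
grip_force: 30.0
time: 9.75
tool_pos: [0.4592, -0.4694, 0.2997]
tool_rot: [2.435, 0.003, -2.096]
contact_force: [1.4, -0.1, -4.4]
opening: 0.0297
grip_force: 30.0
t 9.75 pos [ 0.4592 -0.4694  0.2997] rpy [ 2.435  0.003 -2.096] q [-0.87  0.87  0.97 -0.24  1.97  2.78] F [ 1.4 -0.1 -4.4] open 0.0297 grip 30.0
delta tool [ 0.0006 -0.0689  0.0827] rotvec 
[[-0.501 -0.659 -0.56 ]
 [-0.865  0.379  0.327]
 [-0.003  0.649 -0.761]]
```

```bash

python3 drive.py "[[0,-0.0172,0.0207,0,0,0],[0,-0.0172,0.0207,0,0,0],[0,-0.0172,0.0207,0,0,0],[0,-0.0172,0.0207,0,0,0],[0,0,0,0,0,0],[0,0,0,0,0,0]]"
python3 drive.py "[[0,-0.0013,0.0015,0,0,0],[0,-0.0013,0.0015,0,0,0],[0,0,0,0,0,0]]"
python3 -c "
from g import *
go([.458,-.469,.186])
import cv2
c=robot.read_camera('scene'); cv2.imwrite('pics/s3.png',cv2.resize(c['image'][190:340,260:460,::-1],None,fx=4,fy=4))"
```

```text
time: 10.25
tool_pos: [0.4579, -0.4689, 0.1932]
tool_rot: [2.441, 0.002, -2.097]
contact_force: [0.4, 0.3, -1.6]
opening: 0.0295
grip_force: 30.0
time: 10.5
tool_pos: [0.4584, -0.4695, 0.192]
tool_rot: [2.445, -0.001, -2.098]
contact_force: [-0.7, -0.6, -3.4]
opening: 0.0295
grip_force: 30.0
t 10.5 pos [ 0.4584 -0.4695  0.192 ] rpy [ 2.445e+00 -1.000e-03 -2.098e+00] q [-0.87  0.97  1.05 -0.22  1.78  2.83] F [-0.7 -0.6 -3.4] open 0.0295 grip 30.0
delta tool [-0.0002 -0.0034  0.005 ] rotvec
```

View pics/s3.png

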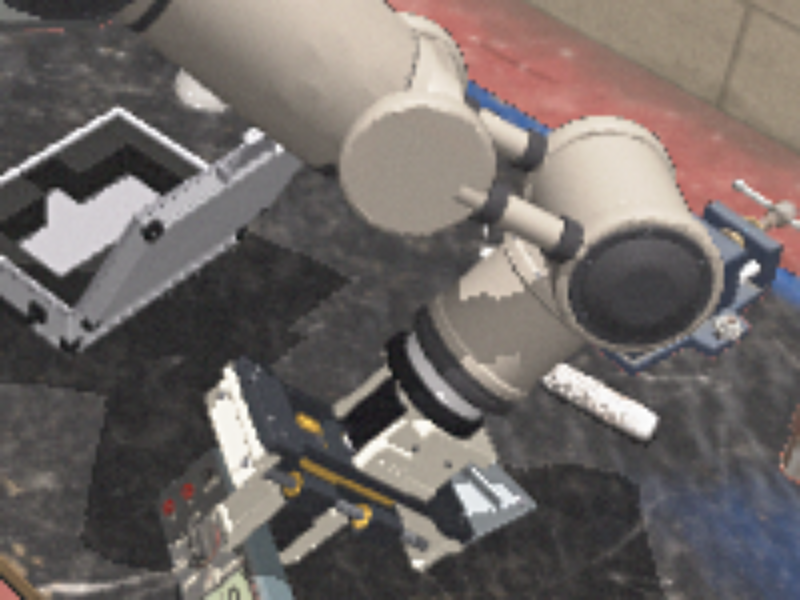

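The meter's lower edge is a few mm above the bench, leaning back with the dial facing the robot. I'll touch it down, open the fingers and back off.

```bash

python3 drive.py "[[0,-0.0013,0.0015,0,0,0],[0,-0.0013,0.0015,0,0,0],[0,-0.0013,0.0015,0,0,0],[0,0,0,0,0,0],[0,0,0,0,0,0]]"
python3 drive.py "[[0,0,0,0,0,0],[0,0,0,0,0,0],[0,0,0,0,0,0],[0,0,0,0,0,0],[0,0,0,0,0,0],[0,0,0,0,0,0],[0,0,0,0,0,0],[0,0,0,0,0,0]]" 0.07
python3 drive.py "[[0,0,-0.005,0,0,0],[0,0,-0.005,0,0,0],[0,0,-0.01,0,0,0],[0,0,-0.01,0,0,0],[0,0,-0.01,0,0,0],[0,0,-0.02,0,0,0],[0,0,-0.03,0,0,0],[0,0,-0.03,0,0,0]]"
python3 drive.py "[[0,0,-0.03,0,0,0],[0,0,-0.03,0,0,0],[0,0,0,0,0,0],[0,0,0,0,0,0]]"
python3 -c "
from g import *
go([.369,-.417,.35],[np.pi,0,1.04])
import cv2
c=robot.read_camera('scene'); cv2.imwrite('pics/s4.png',cv2.resize(c['image'][210:360,260:460,::-1],None,fx=4,fy=4))"
```

```text
time: 10.97
tool_pos: [0.4583, -0.4694, 0.1855]
tool_rot: [2.442, -0.0, -2.098]
contact_force: [0.9, -1.0, 5.0]
opening: 0.0302
grip_force: 30.0
time: 11.63
tool_pos: [0.4582, -0.4692, 0.1844]
tool_rot: [2.441, 0.0, -2.099]
contact_force: [1.2, -0.7, -1.0]
opening: 0.0698
grip_force: 0.4
time: 12.3
tool_pos: [0.5254, -0.5083, 0.2779]
tool_rot: [2.441, 0.0, -2.099]
contact_force: [-0.1, -1.3, -0.6]
opening: 0.0701
grip_force: 0.0
time: 12.63
tool_pos: [0.5553, -0.5263, 0.3163]
tool_rot: [2.444, -0.001, -2.097]
contact_force: [0.5, -0.5, -1.1]
opening: 0.0699
grip_force: 0.0
t 12.63 pos [ 0.5553 -0.5263  0.3163] rpy [ 2.444e+00 -1.000e-03 -2.097e+00] q [-0.82  1.17  0.26 -0.27  2.36  2.71] F [ 0.5 -0.5 -1.1] open 0.0699 grip 0.0
delta tool [-0.0008  0.1871  0.113 ] rotvec [ 0.0045  1.0728 -2.949 ]
```

View pics/s4.png

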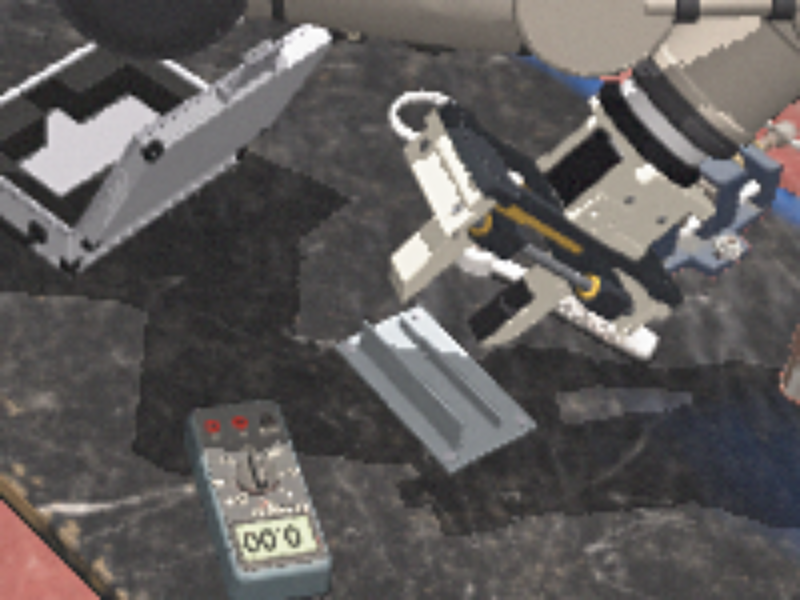

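The meter lies on its back with the dial up, its top-face corners at (190,412), (275,404), (330,560) and (243,575) in the crop. Next I'll measure its pose and come back to vertical.

```bash
python3 -c "
from h import *
C=lambda u,v:np.array([u/4+260,v/4+210])
o=[('scene',(.071,.034,.03),C(190,412)),('scene',(.071,-.034,.03),C(275,404)),('scene',(-.071,-.034,.03),C(330,560)),('scene',(-.071,.034,.03),C(243,575))]
print(fit(o,[.37,-.41,1.0]))
from g import *
go([.36,-.41,.33],[np.pi,0,-2.1])"
python3 drive.py "[[0,0.02,-0.01,0.1,0,0],[0,0.02,-0.01,0.1,0,0],[0,0.02,0,0.1,0,0],[0,0.02,0,0.1,0,0],[0,0.02,0,0.1,0,0],[0,0.02,0,0.1,0,0],[0,0.02,0,0.1,0,0],[0,0,0,0,0,0]]" 0.092
python3 drive.py "[[0,0,0,0,0,-0.125],[0,0,0,0,0,-0.125],[0,0,0,0,0,-0.125],[0,0,0,0,0,-0.125],[0,0,0,0,0,-0.125],[0,0,0,0,0,-0.125],[0,0,0,0,0,-0.125],[0,0,0,0,0,-0.125]]"
python3 drive.py "[[0,0,0,0,0,-0.125],[0,0,0,0,0,-0.125],[0,0,0,0,0,-0.125],[0,0,0,0,0,-0.125],[0,0,0,0,0,-0.125],[0,0,0,0,0,-0.125],[0,0,0,0,0,-0.125],[0,0,0,0,0,-0.125]]"
python3 drive.py "[[0,0,0,0,0,-0.125],[0,0,0,0,0,-0.125],[0,0,0,0,0,-0.125],[0,0,0,0,0,-0.125],[0,0,0,0,0,-0.125],[0,0,0,0,0,-0.125],[0,0,0,0,0,-0.125],[0,0,0,0,0,-0.125]]"
python3 -c "
from g import *
go([.369,-.417,.33],[np.pi,0,1.04])"

```

```text
(array([ 0.37449284, -0.41807941,  1.06466427]), array([[-2. , -2.1],
       [ 0.5, -3.8],
       [ 3.5,  0.8],
       [-0.7,  1.6]]))
t 12.68 pos [ 0.5547 -0.5261  0.315 ] rpy [ 2.44  -0.    -2.097] q [-0.82  1.17  0.27 -0.27  2.36  2.71] F [-0.2 -0.  -0.6] open 0.0702 grip 0.0
delta tool [-0.0025  0.1828  0.1349] rotvec [ 0.7019 -0.001   0.0024]
time: 13.35
tool_pos: [0.4514, -0.4648, 0.3846]
tool_rot: [3.137, 0.002, -2.1]
contact_force: [-0.4, 0.3, -0.4]
opening: 0.0918
grip_force: 0.0
time: 14.02
tool_pos: [0.4561, -0.4685, 0.3844]
tool_rot: [3.139, 0.005, -1.092]
contact_force: [-0.6, 0.1, 0.2]
opening: 0.0918
grip_force: 0.0
time: 14.68
tool_pos: [0.4561, -0.4685, 0.3844]
tool_rot: [-3.138, 0.005, -0.092]
contact_force: [0.1, -0.0, 0.1]
opening: 0.0918
grip_force: 0.0
time: 15.35
tool_pos: [0.4561, -0.4685, 0.3844]
tool_rot: [-3.136, 0.0, 0.908]
contact_force: [-0.7, 0.6, -0.5]
opening: 0.0917
grip_force: 0.0
t 15.35 pos [ 0.4561 -0.4685  0.3844] rpy [-3.136  0.     0.908] q [-0.92  0.6   1.16 -0.    1.39 -0.25] F [-0.7  0.6 -0.5] open 0.0917 grip 0.0
delta tool [-0.013 -0.1    0.055] rotvec [-0.0059 -0.0004 -0.132 ]
```

```bash

python3 drive.py "[[0,0,0,0,0,-0.066],[0,0,0,0,0,-0.066],[0.0015,-0.03,0.02,0,0,0],[0,-0.035,0.02,0,0,0],[0,-0.032,0.01,0,0,0],[0,0,0,0,0,0],[0,0,0,0,0,0]]"
python3 -c "
from g import *
import cv2
c=robot.read_camera('wrist'); cv2.imwrite('pics/w5.png',c['image'][:,:,::-1]); np.save('w5.npy',c['pose']); print(c['fx'],c['cx'],c['cy'])
go([.373,-.418,.194],[np.pi,0,1.04])"

```

```text
time: 15.93
tool_pos: [0.3723, -0.4168, 0.3343]
tool_rot: [-3.135, -0.002, 1.033]
contact_force: [1.3, -0.3, 0.0]
opening: 0.092
grip_force: 0.0
345.71036574133274 281.6251118957325 207.9934932213284
t 15.98 pos [ 0.3734 -0.418   0.3356] rpy [-3.139 -0.     1.034] q [-0.98  0.47  1.53 -0.    1.15 -0.44] F [ 0.1 -0.1  0.2] open 0.0921 grip 0.0
delta tool [-2.000e-04  1.000e-04  1.416e-01] rotvec [-0.0027 -0.0001 -0.0064]
```

View pics/w5.png

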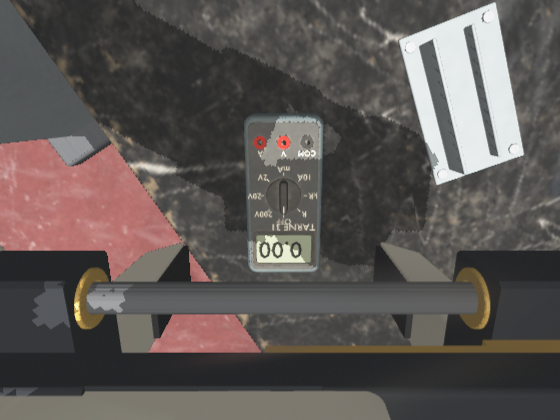

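The wrist view shows the meter, dial up, with corners (246,117), (323,117), (320,271) and (249,271), square to the fingers.

```bash
python3 -c "
from g import *
T=np.load('w5.npy')
def ray(u,v,z):
    d=T[:3,:3]@np.array([(u-281.625)/345.71,(v-207.993)/345.71,1]);return (T[:3,3]+d*(z-T[2,3])/d[2])
P=[ray(*q,.03) for q in [(246,117),(323,117),(320,271),(249,271)]]
print(np.round(P,4),np.mean(P,0).round(4),[np.linalg.norm(P[i]-P[(i+1)%4]).round(4) for i in range(4)])
e=(P[0]+P[1]-P[2]-P[3]);print('x axis yaw',np.arctan2(e[1],e[0]),'tool x yaw',robot.observe()['tool_rot'][2])
m=np.mean(P,0);go([m[0],m[1],.194],[np.pi,0,np.arctan2(e[1],e[0])])"

```

```text
[[ 0.3812 -0.3425  0.03  ]
 [ 0.4338 -0.374   0.03  ]
 [ 0.3666 -0.4897  0.03  ]
 [ 0.3116 -0.4571  0.03  ]] [ 0.3733 -0.4158  0.03  ] [np.float64(0.0613), np.float64(0.1339), np.float64(0.0639), np.float64(0.1341)]
x axis yaw 1.0346793057075607 tool x yaw 1.0336426851334182
t 15.98 pos [ 0.3734 -0.418   0.3356] rpy [-3.139 -0.     1.034] q [-0.98  0.47  1.53 -0.    1.15 -0.44] F [ 0.1 -0.1  0.2] open 0.0921 grip 0.0
delta tool [ 0.0018 -0.0008  0.1416] rotvec [-0.0027 -0.0001 -0.001 ]
```

```bash

python3 drive.py "[[0.002,-0.001,0.03,0,0,0],[0,0,0.03,0,0,0],[0,0,0.03,0,0,0],[0,0,0.025,0,0,0],[0,0,0.015,0,0,0],[0,0,0.011,0,0,0],[0,0,0,0,0,0],[0,0,0,0,0,0]]"
python3 drive.py "[[0,0,0,0,0,0],[0,0,0,0,0,0],[0,0,0,0,0,0],[0,0,0,0,0,0],[0,0,0,0,0,0],[0,0,0,0,0,0],[0,0,0,0,0,0],[0,0,0,0,0,0]]" 0.055 25
python3 drive.py "[[0,0,0,0,0,0],[0,0,-0.01,0,0,0],[0,0,-0.02,0,0,0],[0,0,-0.03,0,0,0],[0,0,-0.03,0,0,0],[0,0,-0.03,0,0,0],[0,0,-0.03,0,0,0],[0,0,-0.03,0,0,0]]"
python3 -c "
from g import *
go([.5098,-.101,.37],[np.pi,0,.0438])"
```

```text
time: 16.65
tool_pos: [0.3742, -0.4163, 0.1949]
tool_rot: [-3.141, 0.001, 1.035]
contact_force: [-0.6, -0.3, -0.1]
opening: 0.092
grip_force: 0.0
time: 17.32
tool_pos: [0.3734, -0.4158, 0.1956]
tool_rot: [3.141, 0.001, 1.034]
contact_force: [-1.6, 1.7, 5.8]
opening: 0.068
grip_force: 25.0
time: 17.98
tool_pos: [0.3733, -0.4152, 0.3764]
tool_rot: [-3.141, 0.0, 1.034]
contact_force: [0.7, 0.5, -3.6]
opening: 0.068
grip_force: 25.0
t 17.98 pos [ 0.3733 -0.4152  0.3764] rpy [-3.141  0.     1.034] q [-0.98  0.43  1.48 -0.    1.24 -0.44] F [ 0.7  0.5 -3.6] open 0.068 grip 25.0
delta tool [ 0.3398 -0.0432  0.0064] rotvec [-8.000e-04  7.000e-04  9.905e-01]
```

```bash

python3 drive.py "[[0,0,-0.01,0,0,0.1238],[0,0,-0.01,0,0,0.1238],[0,0,-0.01,0,0,0.1238],[0,0,-0.01,0,0,0.1238],[0,0,-0.01,0,0,0.1238],[0,0,-0.01,0,0,0.1238],[0,0,-0.01,0,0,0.1238],[0,0,-0.01,0,0,0.1238]]"
python3 drive.py "[[0.0188,-0.0308,0,0,0,0],[0.0188,-0.0308,0,0,0,0],[0.0188,-0.0308,0,0,0,0],[0.0188,-0.0308,0,0,0,0],[0.0188,-0.0308,0,0,0,0],[0.0188,-0.0308,0,0,0,0],[0.0188,-0.0308,0,0,0,0],[0.0188,-0.0308,0,0,0,0]]"
python3 drive.py "[[0,-0.0308,0,0,0,0],[0,-0.0308,0,0,0,0],[0,0,0,0,0,0],[0,0,0,0,0,0],[0,0,0,0,0,0]]"
python3 -c "
from g import *
go([.5098,-.101,.25],[np.pi,0,.0438])
import cv2
c=robot.read_camera('top'); cv2.imwrite('pics/t6.png',cv2.resize(c['image'][150:290,260:420,::-1],None,fx=4,fy=4))"
```

```text
time: 18.65
tool_pos: [0.3734, -0.4153, 0.4553]
tool_rot: [-3.141, 0.001, 0.038]
contact_force: [0.8, -0.0, -3.1]
opening: 0.0682
grip_force: 25.0
time: 19.32
tool_pos: [0.5133, -0.161, 0.4548]
tool_rot: [-3.142, 0.001, 0.044]
contact_force: [0.5, 0.1, -4.0]
opening: 0.0683
grip_force: 25.0
time: 19.73
tool_pos: [0.5102, -0.1014, 0.4548]
tool_rot: [3.141, 0.001, 0.044]
contact_force: [-1.2, 0.2, -2.7]
opening: 0.0681
grip_force: 25.0
t 19.73 pos [ 0.5102 -0.1014  0.4548] rpy [3.141e+00 1.000e-03 4.400e-02] q [-0.34  0.3   1.45 -0.    1.4   1.18] F [-1.2  0.2 -2.7] open 0.0681 grip 25.0
delta tool [-2.000e-04 -6.000e-04  2.048e-01] rotvec [0.0008 0.0007 0.0007]
```

View pics/t6.png

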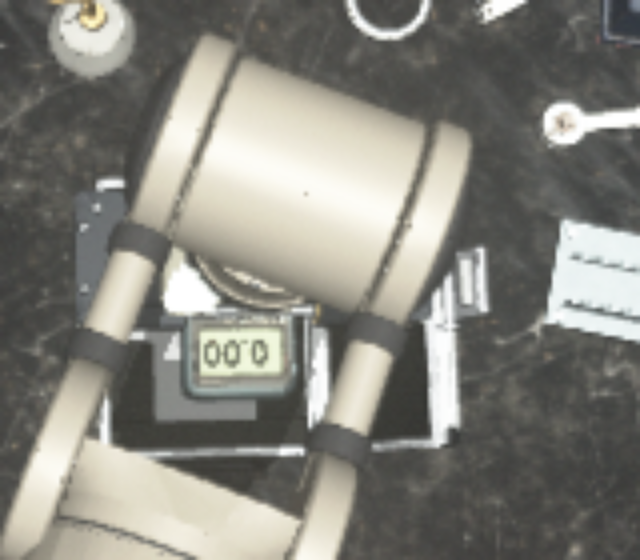

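The top view shows the meter level over the case, display end towards the robot, with the lid still open. That was my tenth picture, so from here I work from numbers. Now I'll lower it.

```bash

python3 drive.py "[[0,0,0.035,0,0,0],[0,0,0.035,0,0,0],[0,0,0.035,0,0,0],[0,0,0.035,0,0,0],[0,0,0.03,0,0,0],[0,0,0.015,0,0,0],[0,0,0,0,0,0],[0,0,0,0,0,0]]"
python3 drive.py "[[0,0,0.005,0,0,0],[0,0,0.005,0,0,0],[0,0,0,0,0,0]]"
python3 drive.py "[[0,0,0.004,0,0,0],[0,0,0.004,0,0,0],[0,0,0,0,0,0]]"
python3 -c "
from g import *
go([.5098,-.101,.2056],[np.pi,0,.0438])"
```

```text
time: 20.45
tool_pos: [0.5103, -0.1025, 0.2693]
tool_rot: [-3.141, 0.002, 0.042]
contact_force: [1.4, 0.6, -3.2]
opening: 0.0679
grip_force: 25.0
time: 20.7
tool_pos: [0.5102, -0.1016, 0.2598]
tool_rot: [3.141, -0.0, 0.044]
contact_force: [0.2, -0.0, -2.8]
opening: 0.0681
grip_force: 25.0
time: 20.95
tool_pos: [0.51, -0.1013, 0.2511]
tool_rot: [3.142, 0.001, 0.044]
contact_force: [0.1, -0.2, -3.5]
opening: 0.0681
grip_force: 25.0
t 20.95 pos [ 0.51   -0.1013  0.2511] rpy [3.142e+00 1.000e-03 4.400e-02] q [-0.34  0.51  1.74 -0.    0.9   1.18] F [ 0.1 -0.2 -3.5] open 0.0681 grip 25.0
delta tool [-0.0001 -0.0003  0.0455] rotvec [0.     0.0014 0.0003]
```

```bash

python3 drive.py "[[0,0,0.005,0,0,0],[0,0,0.005,0,0,0],[0,0,0.005,0,0,0],[0,0,0,0,0,0]]"
python3 drive.py "[[0,0,0.005,0,0,0],[0,0,0.005,0,0,0],[0,0,0,0,0,0]]"
python3 drive.py "[[0,0,0.004,0,0,0],[0,0,0.004,0,0,0],[0,0,0,0,0,0]]"
python3 -c "
from g import *
go([.5098,-.101,.2056],[np.pi,0,.0438])"
```

```text
time: 21.28
tool_pos: [0.5103, -0.1009, 0.2367]
tool_rot: [-3.141, 0.0, 0.044]
contact_force: [0.4, 1.3, -0.6]
opening: 0.0684
grip_force: 24.9
time: 21.53
tool_pos: [0.5105, -0.1001, 0.2278]
tool_rot: [-3.141, -0.002, 0.044]
contact_force: [-1.8, 10.6, 11.7]
opening: 0.0706
grip_force: 25.5
time: 21.78
tool_pos: [0.5106, -0.0999, 0.2199]
tool_rot: [-3.141, -0.002, 0.044]
contact_force: [-0.2, 11.5, 14.0]
opening: 0.0723
grip_force: 25.0
t 21.78 pos [ 0.5106 -0.0999  0.2199] rpy [-3.141e+00 -2.000e-03  4.400e-02] q [-0.34  0.56  1.76  0.    0.82  1.18] F [-0.2 11.5 14. ] open 0.0723 grip 25.0
delta tool [-0.0009  0.0011  0.0143] rotvec [-0.0011 -0.002   0.0005]
```

```bash

python3 drive.py "[[0,0,-0.006,0,0,0],[0,0,-0.006,0,0,0],[0,0,-0.006,0,0,0],[0,0,0,0,0,0]]"
python3 drive.py "[[0,0,-0.006,0,0,0],[0,0,-0.006,0,0,0],[0,0,-0.006,0,0,0],[0,0,0,0,0,0]]"
python3 -c "
from g import *
go([.5098,-.101,.2056],[np.pi,0,.0438])
import cv2
for n in ['wrist','top','scene']:
  c=robot.read_camera(n); cv2.imwrite('pics/%s7.png'%n,c['image'][:,:,::-1]); np.save(n+'7.npy',c['pose'])
g=cv2.cvtColor(c['image'],cv2.COLOR_RGB2GRAY)
a=cv2.cvtColor(cv2.imread('pics/wrist7.png'),cv2.COLOR_BGR2GRAY)
for v in (60,100,130,150,190,230): print(v,a[v,160:420:4].tolist())"
```

```text
time: 22.12
tool_pos: [0.5105, -0.1017, 0.2376]
tool_rot: [3.14, -0.001, 0.044]
contact_force: [1.4, 0.3, -2.9]
opening: 0.0723
grip_force: 25.0
time: 22.45
tool_pos: [0.5106, -0.1016, 0.2559]
tool_rot: [3.14, -0.001, 0.044]
contact_force: [-0.1, -1.1, -3.0]
opening: 0.0725
grip_force: 25.0
t 22.45 pos [ 0.5106 -0.1016  0.2559] rpy [ 3.14e+00 -1.00e-03  4.40e-02] q [-0.34  0.5   1.73 -0.    0.91  1.18] F [-0.1 -1.1 -3. ] open 0.0725 grip 25.0
delta tool [-0.0008 -0.0007  0.0503] rotvec [ 0.0012 -0.0015  0.0001]
60 [164, 161, 158, 156, 155, 153, 152, 150, 147, 146, 130, 129, 128, 127, 126, 125, 123, 123, 102, 103, 103, 102, 98, 98, 98, 97, 97, 94, 95, 96, 95, 96, 95, 96, 114, 109, 109, 109, 110, 109, 110, 109, 109, 109, 92, 93, 84, 83, 92, 93, 95, 94, 77, 80, 78, 78, 79, 79, 80, 78, 81, 78, 129, 247, 247]
100 [76, 72, 77, 74, 74, 74, 73, 74, 74, 73, 72, 74, 71, 71, 71, 71, 47, 47, 48, 47, 47, 47, 48, 46, 47, 47, 47, 48, 46, 47, 47, 45, 46, 44, 44, 45, 45, 44, 44, 44, 45, 45, 43, 45, 43, 43, 43, 42, 42, 42, 43, 41, 42, 42, 40, 42, 42, 55, 54, 54, 53, 113, 247, 247, 123]
130 [78, 77, 79
[... 485 characters left out ...]
8, 100, 102, 94, 129, 111, 106, 90, 90, 53, 54, 52, 51, 54, 53, 52, 53, 112, 198, 169, 156, 195]
190 [53, 52, 52, 52, 52, 52, 51, 53, 52, 53, 52, 62, 101, 105, 103, 104, 174, 112, 128, 110, 106, 103, 102, 102, 99, 101, 103, 111, 102, 111, 109, 104, 101, 102, 101, 102, 104, 102, 77, 78, 77, 78, 89, 106, 102, 99, 115, 125, 111, 91, 90, 52, 52, 52, 52, 52, 52, 53, 53, 103, 186, 220, 119, 205, 220]
230 [39, 38, 37, 35, 37, 146, 146, 147, 146, 146, 147, 146, 107, 99, 100, 99, 100, 98, 99, 99, 99, 99, 99, 98, 99, 101, 167, 119, 198, 215, 180, 103, 98, 102, 102, 102, 103, 99, 99, 102, 102, 103, 99, 101, 102, 100, 127, 115, 98, 90, 145, 149, 149, 35, 34, 35, 36, 54, 54, 176, 221, 115, 205, 219, 220]
```

```bash
python3 -c "
from g import *
import cv2
T=np.load('wrist7.npy');a=cv2.cvtColor(cv2.imread('pics/wrist7.png'),cv2.COLOR_BGR2GRAY)
def ray(u,v,z):
    d=T[:3,:3]@np.array([(u-281.625)/345.71,(v-207.993)/345.71,1]);return (T[:3,3]+d*(z-T[2,3])/d[2])
c=np.array([.5098,-.101]);th=-1.527
def cf(p): d=p[:2]-c; return [round(float(d@[np.cos(th),np.sin(th)]),4),round(float(d@[-np.sin(th),np.cos(th)]),4)]
def px(P):
    p=T[:3,:3].T@(np.array(P)-T[:3,3]); return [round(281.625+345.71*p[0]/p[2],1),round(207.993+345.71*p[1]/p[2],1)]
def W(x,y,z): return [c[0]+np.cos(th)*x-np.sin(th)*y,c[1]+np.sin(th)*x+np.cos(th)*y,z]
print('pred recess floor',px(W(-.066,0,.01)),px(W(.066,0,.01)),'top',px(W(-.066,0,.044)),px(W(.066,0,.044)))
print('cutout top edge',px(W(-.038,.0755,.044)),px(W(.038,.0755,.044)),px(W(-.038,.0,.044)),px(W(.038,.0,.044)), 'rim',px(W(.075,0,.048)),px(W(-.075,0,.048)))
for v in (215,222,230,236): print(v,a[v,100:215:2].tolist(),'|',a[v,350:470:2].tolist())
print('corners of recess rows, u=185:',a[100:250:3,190].tolist(),'u=366',a[100:250:3,364].tolist())
"
```

```text
pred recess floor [np.float64(183.7), np.float64(222.6)] [np.float64(376.0), np.float64(222.4)] top [np.float64(168.1), np.float64(240.3)] [np.float64(391.3), np.float64(240.1)]
cutout top edge [np.float64(208.2), np.float64(107.4)] [np.float64(350.7), np.float64(107.3)] [np.float64(215.5), np.float64(240.3)] [np.float64(344.0), np.float64(240.1)] rim [np.float64(408.9), np.float64(242.5)] [np.float64(150.5), np.float64(242.8)]
215 [86, 80, 77, 75, 77, 75, 81, 89, 87, 86, 83, 81, 91, 100, 108, 114, 127, 142, 120, 209, 203, 210, 227, 212, 134, 70, 53, 54, 53, 39, 36, 38, 37, 36, 37, 37, 38, 37, 87, 147, 146, 146, 146, 146, 146, 146, 146, 146, 146, 146, 146, 146, 147, 93, 105, 101, 102, 103] | [112, 105, 94, 91, 90, 101, 149, 149, 149, 150, 150, 44, 35, 35, 35, 35, 35, 35, 36, 52, 53, 52, 53, 120, 191, 221, 218, 65, 128, 178, 209, 217, 219, 220, 221, 217, 217, 218, 95, 39, 39, 40, 39, 39, 39, 41, 39, 39, 39, 40, 39, 39, 40, 39, 39, 38, 39, 38, 39, 37]
222 [86, 97, 97, 86, 82, 81, 91, 104, 109, 112, 112, 113, 106, 94, 87, 83, 82, 82, 87, 208, 199, 193, 223, 223, 162, 123, 53, 53, 53, 46
[... 1223 characters left out ...]
48, 147, 148, 149, 66, 35, 35, 36, 36, 34, 35, 36, 51, 52, 52, 52, 115, 187, 221, 219, 67, 126, 179, 209, 217, 218, 219, 220, 217, 218, 218, 77, 40, 39, 40, 40, 40, 39, 40, 40, 40, 39, 39, 40, 39, 39, 40, 40, 40, 41, 40, 39, 40, 39]
corners of recess rows, u=185: [72, 63, 80, 77, 78, 78, 80, 79, 78, 82, 78, 78, 81, 78, 78, 80, 81, 68, 53, 55, 53, 53, 53, 52, 51, 52, 52, 51, 52, 53, 52, 52, 53, 52, 52, 47, 147, 147, 147, 147, 146, 146, 147, 146, 146, 147, 146, 146, 115, 146] u=366 [41, 50, 53, 51, 52, 52, 53, 53, 52, 52, 61, 92, 91, 90, 89, 89, 90, 90, 90, 89, 80, 73, 65, 59, 56, 56, 53, 53, 51, 52, 52, 52, 52, 52, 51, 119, 150, 149, 149, 149, 149, 149, 149, 149, 149, 149, 148, 148, 146, 143]
```

```bash
python3 -c "
from g import *
import cv2
T=np.load('wrist7.npy');a=cv2.cvtColor(cv2.imread('pics/wrist7.png'),cv2.COLOR_BGR2GRAY)
c=np.array([.5102,-.097]);th=-1.527
def px(P):
    p=T[:3,:3].T@(np.array(P)-T[:3,3]); return [round(float(281.625+345.71*p[0]/p[2]),1),round(float(207.993+345.71*p[1]/p[2]),1)]
def W(x,y,z): return [c[0]+np.cos(th)*x-np.sin(th)*y,c[1]+np.sin(th)*x+np.cos(th)*y,z]
print('recess far floor corners',px(W(-.066,.018,.01)),px(W(.066,.018,.01)),'seen v 206,205')
print('recess sides',px(W(-.066,0,.01)),px(W(.066,0,.01)),'seen 177,372;',px(W(-.066,0,.044)),px(W(.066,0,.044)),'seen 158.5,386.5')
print('cutout far end top',px(W(-.038,.0755,.044)),px(W(.038,.0755,.044)),'floor',px(W(0,.0755,.01)))
print('rim far end',px(W(0,.1,.048)))
print(a[0:140,215].tolist()); print(a[0:140,280].tolist())
print('top of meter centre', px([.5106,-.1016,.2559-.1956+.03]))
"
```

```text
recess far floor corners [175.7, 196.3] [372.1, 196.1] seen v 206,205
recess sides [177.9, 221.8] [370.3, 221.6] seen 177,372; [161.3, 239.4] [384.6, 239.2] seen 158.5,386.5
cutout far end top [200.6, 106.2] [343.3, 106.1] floor [273.3, 107.1]
rim far end [271.4, 55.3]
[98, 95, 93, 92, 90, 87, 85, 86, 86, 86, 85, 87, 88, 89, 90, 91, 91, 91, 91, 91, 91, 91, 90, 90, 89, 90, 90, 89, 92, 92, 95, 99, 101, 105, 104, 102, 99, 96, 94, 96, 98, 98, 99, 100, 103, 106, 107, 193, 243, 247, 247, 247, 247, 247, 247, 247, 247, 247, 247, 225, 127, 93, 71, 76, 79, 79, 79, 76, 76, 75, 78, 78, 78, 78, 77, 75, 74, 74, 77, 78, 79, 76, 77, 78, 78, 77, 77, 77, 77, 78, 77, 77, 79, 81, 80, 81, 82, 79, 78, 76, 71, 57, 41, 94, 139, 152, 152, 152, 152, 152, 151, 152, 152, 152, 152, 151, 151, 151, 151, 151, 134, 101, 91, 97, 101, 106, 111, 117, 120, 120, 122, 122, 123, 124, 111, 96, 96, 98, 99, 99]
[113, 112, 110, 107, 104, 104, 105, 103, 102, 102, 100, 98, 94, 91, 92, 98, 108, 116, 124, 127, 126, 126, 124, 123, 119, 114, 109, 105, 102, 102, 101, 100, 100, 97, 96, 93, 90, 91, 96, 101, 106, 109, 107, 103, 100, 83, 58, 141, 189, 187, 167, 186, 219, 223, 222, 218, 208, 193, 168, 133, 95, 55, 49, 50, 52, 52, 53, 52, 51, 52, 51, 50, 51, 52, 52, 52, 52, 52, 52, 52, 51, 52, 52, 52, 51, 51, 52, 52, 52, 52, 52, 52, 53, 54, 53, 51, 52, 52, 52, 51, 47, 39, 53, 124, 157, 157, 158, 157, 157, 157, 157, 156, 157, 157, 157, 156, 132, 89, 80, 80, 81, 81, 86, 94, 100, 104, 109, 115, 119, 121, 122, 123, 125, 124, 124, 124, 113, 100, 99, 99]
top of meter centre [280.8, 274.5]
```

```bash

python3 drive.py "[[0.0026,-0.0045,0,0,0,0],[0,0,0.008,0,0,0],[0,0,0.008,0,0,0],[0,0,0,0,0,0]]"
python3 drive.py "[[0,0,0.005,0,0,0],[0,0,0.005,0,0,0],[0,0,0,0,0,0]]"
python3 -c "
from g import *
go([.513,-.097,.2056],[np.pi,0,.0438])"
```

```text
time: 22.93
tool_pos: [0.5119, -0.0964, 0.2364]
tool_rot: [-3.14, 0.004, 0.044]
contact_force: [-0.7, -0.0, -3.8]
opening: 0.0725
grip_force: 25.0
time: 23.18
tool_pos: [0.5122, -0.0967, 0.2274]
tool_rot: [-3.141, 0.002, 0.044]
contact_force: [-0.8, -0.2, -3.3]
opening: 0.0725
grip_force: 25.0
t 23.18 pos [ 0.5122 -0.0967  0.2274] rpy [-3.141e+00  2.000e-03  4.400e-02] q [-0.33  0.55  1.75 -0.    0.84  1.19] F [-0.8 -0.2 -3.3] open 0.0725 grip 25.0
delta tool [0.0008 0.0003 0.0218] rotvec [-0.0004  0.0025  0.0001]
```

```bash

python3 drive.py "[[0,0,0.004,0,0,0],[0,0,0.004,0,0,0],[0,0,0,0,0,0]]"
python3 drive.py "[[0,0,0.003,0,0,0],[0,0,0.002,0,0,0],[0,0,0,0,0,0]]"
python3 -c "
from g import *
go([.513,-.097,.2056],[np.pi,0,.0438])"
```

```text
time: 23.43
tool_pos: [0.5124, -0.0967, 0.2199]
tool_rot: [-3.142, 0.002, 0.044]
contact_force: [-0.5, -0.4, -3.0]
opening: 0.0725
grip_force: 25.0
time: 23.68
tool_pos: [0.5125, -0.0966, 0.2153]
tool_rot: [3.142, 0.001, 0.044]
contact_force: [0.5, 0.9, -3.1]
opening: 0.0722
grip_force: 25.0
t 23.68 pos [ 0.5125 -0.0966  0.2153] rpy [3.142e+00 1.000e-03 4.400e-02] q [-0.33  0.57  1.76 -0.    0.81  1.19] F [ 0.5  0.9 -3.1] open 0.0722 grip 25.0
delta tool [0.0005 0.0004 0.0097] rotvec [0.     0.001  0.0003]
```

```bash

python3 drive.py "[[0,0,0.002,0,0,0],[0,0,0.002,0,0,0],[0,0,0,0,0,0]]" - 8
python3 drive.py "[[0,0,0.002,0,0,0],[0,0,0.002,0,0,0],[0,0,0,0,0,0]]"
python3 -c "
from g import *
go([.513,-.097,.2056],[np.pi,0,.0438])"
```

```text
time: 23.93
tool_pos: [0.5125, -0.0966, 0.2113]
tool_rot: [3.142, 0.001, 0.044]
contact_force: [0.4, 1.9, -3.3]
opening: 0.0734
grip_force: 8.0
time: 24.18
tool_pos: [0.5125, -0.0967, 0.2073]
tool_rot: [3.141, 0.001, 0.044]
contact_force: [-0.3, 2.0, -2.1]
opening: 0.0729
grip_force: 8.0
t 24.18 pos [ 0.5125 -0.0967  0.2073] rpy [3.141e+00 1.000e-03 4.400e-02] q [-0.33  0.58  1.77 -0.    0.8   1.19] F [-0.3  2.  -2.1] open 0.0729 grip 8.0
delta tool [0.0004 0.0003 0.0017] rotvec [0.0003 0.0008 0.0002]
```

```bash

python3 drive.py "[[0,0,0,0,0,0],[0,0,0,0,0,0],[0,0,0,0,0,0],[0,0,0,0,0,0],[0,0,0,0,0,0]]" 0.083
python3 drive.py "[[0,0,-0.01,0,0,0],[0,0,-0.02,0,0,0],[0,0,-0.03,0,0,0],[0,0,-0.03,0,0,0],[0,0,-0.02,0,0,0],[0,0,0,0,0,0],[0,0,0,0,0,0]]"
python3 -c "
from g import *
import cv2
c=robot.read_camera('wrist'); cv2.imwrite('pics/w8.png',c['image'][:,:,::-1]); np.save('w8.npy',c['pose'])
go([.513,-.097,.2056],[np.pi,0,.0438])
T=c['pose'];c0=np.array([.513,-.097]);th=-1.527
def px(P):
    p=T[:3,:3].T@(np.array(P)-T[:3,3]); return [round(float(281.625+345.71*p[0]/p[2]),1),round(float(207.993+345.71*p[1]/p[2]),1)]
def W(x,y,z): return [c0[0]+np.cos(th)*x-np.sin(th)*y,c0[1]+np.sin(th)*x+np.cos(th)*y,z]
print('pred meter top corners',[px(W(x,y,.04)) for x,y in [(-.034,.071),(.034,.071),(.034,-.071),(-.034,-.071)]])
print('recess floor',px(W(-.066,0,.01)),px(W(.066,0,.01)),'cut top',px(W(-.038,.0755,.044)),px(W(.038,.0755,.044)))
a=cv2.cvtColor(c['image'],cv2.COLOR_RGB2GRAY)
for v in (130,150,170,200,230): print(v,a[v,190:370:2].tolist())
for u in (250,280,310): print(u,a[80:150:1,u].tolist())
"
```

```text
time: 24.6
tool_pos: [0.5126, -0.0969, 0.2078]
tool_rot: [3.141, 0.0, 0.044]
contact_force: [-0.3, 0.3, -0.2]
opening: 0.083
grip_force: 0.0
time: 25.18
tool_pos: [0.5127, -0.0968, 0.3192]
tool_rot: [3.14, -0.002, 0.044]
contact_force: [-1.2, -0.6, -0.6]
opening: 0.0824
grip_force: 0.0
t 25.23 pos [ 0.5123 -0.0967  0.3179] rpy [3.141 0.    0.044] q [-0.33  0.42  1.66 -0.    1.06  1.19] F [-1.3  0.1  0. ] open 0.0831 grip 0.0
delta tool [0.0007 0.0003 0.1123] rotvec [0.0005 0.0002 0.0001]
pred meter top corners [[234.0, 113.9], [327.9, 113.9], [321.9, 290.4], [240.3, 290.6]]
recess floor [204.4, 199.2] [357.5, 199.0] cut top [227.3, 107.4] [334.5, 107.3]
130 [54, 54, 54, 53, 55, 54, 53, 53, 54, 54, 52, 81, 81, 81, 80, 83, 82, 82, 73, 41, 39, 38, 149, 156, 155, 102, 125, 107, 109, 110, 109, 107, 107, 106, 108, 108, 107, 108, 106, 107, 106, 105, 107, 106, 108, 109, 109, 108, 109, 108, 106, 106, 106, 107, 108, 107, 105, 106, 106, 108, 107, 106, 106, 108, 109, 105, 127, 110, 119, 37, 35, 35, 50, 53, 53, 52, 54, 53, 53, 54, 53, 53, 54, 53, 53, 53, 54, 53, 54, 53]
150 [53, 55, 55, 54, 53, 5
[... 1886 characters left out ...]
08, 108, 110, 112, 115, 114, 113, 115, 116, 114, 114, 116, 114]
280 [54, 54, 53, 53, 53, 53, 53, 54, 54, 53, 54, 54, 55, 54, 54, 54, 54, 54, 54, 52, 52, 55, 53, 53, 53, 53, 51, 46, 100, 146, 161, 162, 161, 151, 116, 82, 85, 97, 112, 121, 128, 131, 134, 126, 111, 107, 108, 109, 110, 109, 109, 108, 107, 106, 106, 107, 105, 108, 114, 121, 114, 115, 113, 116, 113, 113, 115, 117, 117, 115]
310 [53, 54, 53, 52, 53, 53, 53, 53, 53, 53, 53, 53, 53, 52, 53, 53, 54, 55, 54, 53, 54, 53, 53, 54, 54, 54, 50, 42, 124, 163, 163, 163, 163, 136, 93, 82, 92, 107, 117, 124, 128, 130, 131, 121, 108, 108, 109, 107, 106, 107, 107, 108, 108, 107, 108, 109, 110, 115, 106, 87, 84, 85, 90, 82, 57, 44, 46, 55, 73, 81]
```

```bash

python3 drive.py "[[0,0,0.02,0,0,0],[0,0,0.02,0,0,0],[0,0,0.015,0,0,0],[0,0,0.01,0,0,0],[0,0,0.008,0,0,0],[0,0,0,0,0,0],[0,0,0,0,0,0],[0,0,0,0,0,0]]" 0.0 10
python3 drive.py "[[0,0,0.003,0,0,0],[0,0,0.003,0,0,0],[0,0,0.003,0,0,0],[0,0,0,0,0,0]]"
python3 drive.py "[[0,0,0.002,0,0,0],[0,0,0.002,0,0,0],[0,0,0,0,0,0]]"
```

```text
time: 25.9
tool_pos: [0.5128, -0.0968, 0.2451]
tool_rot: [3.141, -0.0, 0.044]
contact_force: [1.2, -0.3, 0.6]
opening: 0.034
grip_force: 0.0
time: 26.23
tool_pos: [0.5124, -0.0967, 0.2352]
tool_rot: [3.142, 0.001, 0.044]
contact_force: [-0.8, -0.1, -0.6]
opening: 0.0073
grip_force: 0.0
time: 26.48
tool_pos: [0.5126, -0.0968, 0.2313]
tool_rot: [3.141, 0.001, 0.044]
contact_force: [0.9, -0.3, -0.8]
opening: 0.0003
grip_force: 0.0
```

```bash

python3 drive.py "[[0,0,0.0015,0,0,0],[0,0,0,0,0,0],[0,0,0,0,0,0]]"
python3 drive.py "[[0,0,0.0015,0,0,0],[0,0,0,0,0,0],[0,0,0,0,0,0]]"
```

```text
time: 26.73
tool_pos: [0.5126, -0.0967, 0.231]
tool_rot: [3.141, 0.0, 0.044]
contact_force: [-2.9, 0.1, 8.1]
opening: 0.0009
grip_force: 4.4
time: 26.98
tool_pos: [0.5125, -0.0967, 0.2308]
tool_rot: [3.141, -0.001, 0.044]
contact_force: [-6.7, 0.9, 20.7]
opening: 0.0006
grip_force: 10.3
```

The press met the knob at a tip height of 53 mm, so the meter is fully seated. Next I'll work out the lid-closing path.

```bash

python3 drive.py "[[0,0,-0.005,0,0,0],[0,0,-0.03,0,0,0],[0,0,-0.04,0,0,0],[0,0,-0.04,0,0,0],[0,0,-0.04,0,0,0],[0,0,-0.035,0,0,0]]"
python3 drive.py "[[-0.016,0.038,0,0,0,0],[-0.016,0.038,0,0,0,0],[-0.016,0.038,0,0,0,0],[-0.017,0.038,0,0,0,0],[0,0.038,0,0,0,0],[0,0,0,0,0,0]]"
python3 -c "
from g import *
c=np.array([.513,-.097]);th=-1.527
s=robot.observe()['tool_pos'];d=s[:2]-c
print('case x',d@[np.cos(th),np.sin(th)],'case y',d@[-np.sin(th),np.cos(th)],'z',s[2])
L=.13
for t in [1.9,1.7,1.57,1.4,1.2,1.0,.8,.6,.4,.2,.1,0]:
    l=.15 if t>1.57 else L
    print(t,round(.075-l*np.cos(t)+.02*np.sin(t)+.019,4),round(.048+L*np.sin(t)+.02*np.cos(t)+.178,4))"
```

```text
time: 27.48
tool_pos: [0.5124, -0.0966, 0.4214]
tool_rot: [3.141, -0.001, 0.044]
contact_force: [0.6, -0.5, 0.2]
opening: 0.0005
grip_force: 0.0
time: 27.98
tool_pos: [0.455, -0.2949, 0.4185]
tool_rot: [3.138, 0.0, 0.038]
contact_force: [-0.2, 0.5, -0.6]
opening: 0.0006
grip_force: 0.0
case x 0.19519891792471905 case y -0.06657419270441836 z 0.4184924545640626
1.9 0.1614 0.3426
1.7 0.1332 0.3523
1.57 0.1139 0.356
1.4 0.0916 0.3575
1.2 0.0655 0.3544
1.0 0.0406 0.3462
0.8 0.0178 0.3332
0.6 -0.002 0.3159
0.4 -0.0179 0.295
0.2 -0.0294 0.2714
0.1 -0.0334 0.2589
0 -0.036 0.246
```

```bash

python3 drive.py "[[0,0,0.02,0,0,0],[0,0,0.03,0,0,0],[0,0,0.028,0,0,0],[0,0,0,0,0,0],[0,0,0,0,0,0]]"
python3 drive.py "[[0,-0.017,-0.0015,0,0,0],[0,-0.017,-0.0015,0,0,0],[0,-0.014,-0.005,0,0,0],[0,-0.014,-0.005,0,0,0],[0,-0.01,-0.002,0,0,0],[0,-0.01,-0.002,0,0,0]]"
python3 -c "
from g import *
c=np.array([.513,-.097]);th=-1.527
s=robot.observe();d=s['tool_pos'][:2]-c
print('case x',d@[np.cos(th),np.sin(th)],'case y',d@[-np.sin(th),np.cos(th)],'z',s['tool_pos'][2],s['contact_force'])"
```

```text
time: 28.4
tool_pos: [0.4561, -0.289, 0.34]
tool_rot: [-3.14, 0.003, 0.044]
contact_force: [-0.1, -0.5, 0.6]
opening: 0.0002
grip_force: 0.0
time: 28.9
tool_pos: [0.4524, -0.207, 0.3635]
tool_rot: [3.133, -0.006, 0.045]
contact_force: [-6.0, -3.1, 15.0]
opening: 0.0002
grip_force: 6.7
case x 0.10723977195528214 case y -0.06533960670324872 z 0.3635024664911408 [-5.99219719 -3.05513331 15.01934896]
```

```bash

python3 drive.py "[[0,0,0,0,0,0],[0,0,0,0,0,0],[0,0,0,0,0,0]]"
python3 -c "
from g import *
import cv2
c=np.array([.513,-.097]);th=-1.527
s=robot.observe();d=s['tool_pos'][:2]-c
print('case x',d@[np.cos(th),np.sin(th)],'case y',d@[-np.sin(th),np.cos(th)],'z',s['tool_pos'][2],s['contact_force'],s['torque'],s['tool_rot'])"
```

```text
time: 29.15
tool_pos: [0.4527, -0.2065, 0.36]
tool_rot: [3.139, -0.003, 0.045]
contact_force: [-0.1, -1.7, 0.8]
opening: 0.0006
grip_force: 0.7
case x 0.10676804197968218 case y -0.0650431190395135 z 0.35999925622824347 [-0.08009561 -1.72607849  0.80056693] [-0.26072689  0.10075887  0.0207774 ] [ 3.13858631e+00 -3.03972240e-03  4.50084191e-02]
```

```bash

python3 drive.py "[[0,-0.008,0.0015,0,0,0],[0,-0.008,0.0015,0,0,0],[0,-0.013,0.0015,0,0,0],[0,-0.013,0.0015,0,0,0],[0,-0.0125,0.004,0,0,0],[0,-0.0125,0.004,0,0,0],[0,0,0,0,0,0]]"
python3 drive.py "[[0,-0.011,0.0065,0,0,0],[0,-0.011,0.0065,0,0,0],[0,-0.01,0.0085,0,0,0],[0,-0.01,0.0085,0,0,0],[0,0,0,0,0,0],[0,0,0,0,0,0]]"
python3 -c "
from g import *
c=np.array([.513,-.097]);th=-1.527
s=robot.observe();d=s['tool_pos'][:2]-c
print('case x',d@[np.cos(th),np.sin(th)],'case y',d@[-np.sin(th),np.cos(th)],'z',s['tool_pos'][2],s['contact_force'])"
```

```text
time: 29.73
tool_pos: [0.4489, -0.1378, 0.3425]
tool_rot: [-3.139, 0.003, 0.046]
contact_force: [-0.9, 0.1, -0.7]
opening: 0.0006
grip_force: 0.0
time: 30.23
tool_pos: [0.4475, -0.098, 0.313]
tool_rot: [-3.141, 0.002, 0.045]
contact_force: [0.7, -0.0, -0.2]
opening: 0.0004
grip_force: 0.0
case x -0.0019191319192049623 case y -0.0655128726404093 z 0.31301293071342795 [ 0.6590722  -0.03617099 -0.24569998]
```

```bash

python3 -c "
from g import *
import cv2
for n,(a,b,c,d) in {'top':(165,285,275,400),'scene':(200,300,235,345)}.items():
  c_=robot.read_camera(n); im=c_['image']; cv2.imwrite('pics/%s9.png'%n,im[:,:,::-1])
  g=cv2.cvtColor(im,cv2.COLOR_RGB2GRAY)[a:b:3,c:d:2]
  print(n);[print(a+3*i,''.join(' .:-=+*#%@'[min(9,int(v)//26)] for v in r)) for i,r in enumerate(g)]
"
```

```text
top
165 +**####*=-----------:--------------:--------=-=-:::::::::::-:::
168 =-+***=------:-:-----=---:---------::--::--::-:::::---::::---:-
171 --:------=----:-:----------------------::-:::::::::----:::::---
174 :-:---:---------=---------------=--=---:--:::::---:-----:::----
177 :::---:------=--------------------------------:---:---------=@@
180 ::--:-:-------=--=++=----=-------------:::------------------+@*
183 --------:----==-+---=--=--=----------------------:::--------=%@
186 =-=------------=--=----------------------:-:--:---:-:::::---=*+
189 -=-----=--@=-:@@@@#*+==-------==-=-------:----:----:::-:::-----
192 -=--------@*@%@@@@@@@@@@@@@@@@%+----------:-----=----::::------
195 ----:%@@@@@%@@@@@@@@@@@@@@@@@@@@----==--------::::--:-::::-----
198 ----:%----%%@@@@@@@@@@@@@@@@@@@@@=----------:----::--:-::---=--
201 -----@----%%@@@@@@@@@@@@@@@@@@@@@=--------------::::-:::::-----
204 --::=@----*%@@@@@@@@@@@@@@@@@@@@@=--------------::------:::--:-
207 ---::@----*%%@@%%@@@@@@@@@@@@@@@@+-==----------=-::-:::::-:----
210 --:--@:---%%%@=***+@@@@@@@@@@@@@@+--==---------=----:---:::---=
213 ----
[... 2969 characters left out ...]
+::++*@ -*=+++++.......::::::::---:-:--:
269 :::::.:..:...:....:++*+++++#=:..:....::::::-::-----:-::
272 .:::.:::..::.:.::*+++*+++*-.........-::::::--:----:=-::
275 ::::..::...:...::::+.+.*-.........:::-::::---:------:-:
278 :::::..:.::.:.:...:.-:::::-:....::::::::::---:---::::::
281 ::::..::::::---------:------::-----:-::::--:-----:::--:
284 :.::---------=-----=-=--::-:--:--::::::::-:::::-:::::::
287 ---------:-------:---::----:-:-------:::-----::--::::::
290 -------------:--:---:::::-:::::-----::::-::--:::---::::
293 --===--::--::--------::--:::::::-----:::::--:--:+-:::::
296 -------::--::-::----::::::-------=--------------:--:=**
299 -------:::::--:----:-------=----=--::---------=--------
```

The top camera's numbers show the lid's outer face covering the case, with its free edge at u≈297 at the far end. I'll estimate the angle from that.

```bash
python3 -c "
from h import *
c=[.5098,-.101,-1.527]
for t in np.arange(.2,1.3,.1):
  o=[]
  for z in (0,.02):
    X=.075-.15*np.cos(t)+z*np.sin(t);Z=.048+.15*np.sin(t)+z*np.cos(t)
    o.append(proj('top',w(c,(X,.1,Z))).round(1).tolist())
  for y in (.021,-.021):
    o.append(proj('top',w(c,(X,y,Z))).round(1).tolist())
  o.append(proj('scene',w(c,(X,.1,Z))).round(1).tolist()); o.append(proj('scene',w(c,(X,-.1,Z))).round(1).tolist())
  print(round(t,1),o)"
```

```text
0.2 [[286.1, 192.9], [287.6, 191.6], [288.1, 219.5], [288.3, 234.5], [291.4, 206.1], [245.4, 232.4]]
0.3 [[287.4, 191.9], [289.6, 190.6], [290.2, 218.8], [290.5, 234.0], [292.7, 203.5], [246.5, 229.8]]
0.4 [[289.3, 191.0], [292.3, 189.7], [292.8, 218.2], [293.1, 233.6], [294.4, 201.2], [247.9, 227.6]]
0.5 [[291.8, 190.0], [295.4, 188.8], [296.0, 217.5], [296.3, 233.1], [296.4, 199.2], [249.6, 225.7]]
0.6 [[294.7, 189.1], [299.1, 187.9], [299.7, 216.9], [300.1, 232.6], [298.7, 197.6], [251.6, 224.2]]
0.7 [[298.2, 188.2], [303.2, 187.0], [303.9, 216.3], [304.3, 232.2], [301.2, 196.4], [253.9, 223.1]]
0.8 [[302.1, 187.4], [307.8, 186.3], [308.5, 215.8], [308.9, 231.8], [304.0, 195.6], [256.5, 222.5]]
0.9 [[306.5, 186.6], [312.7, 185.5], [313.5, 215.3], [314.0, 231.4], [307.1, 195.1], [259.4, 222.3]]
1.0 [[311.3, 185.8], [318.0, 184.9], [318.9, 214.8], [319.3, 231.0], [310.3, 195.2], [262.5, 222.6]]
1.1 [[316.4, 185.2], [323.5, 184.4], [324.5, 214.5], [325.0, 230.7], [313.8, 195.7], [265.8, 223.3]]
1.2 [[321.9, 184.7], [329.3, 184.0], [330.3, 214.1], [330.8, 230.5], [317.3, 196.6], [269.3, 224.6]]
```

The lid is at about 0.6 rad and following the fingertip, so I'll continue the sweep.

```bash

python3 drive.py "[[0,-0.008,0.009,0,0,0],[0,-0.008,0.009,0,0,0],[0,-0.006,0.012,0,0,0],[0,-0.006,0.012,0,0,0],[0,-0.004,0.012,0,0,0],[0,0,0,0,0,0]]"
python3 drive.py "[[0,-0.002,0.006,0,0,0],[0,0,0.005,0,0,0],[0,0,0.002,0,0,0],[0,0,0,0,0,0],[0,0,0,0,0,0]]"
python3 drive.py "[[0,0,0.0015,0,0,0],[0,0,0,0,0,0],[0,0,0,0,0,0]]"
python3 -c "
from g import *
c=np.array([.513,-.097]);th=-1.527
s=robot.observe();d=s['tool_pos'][:2]-c
print('case x',d@[np.cos(th),np.sin(th)],'case y',d@[-np.sin(th),np.cos(th)],'z',s['tool_pos'][2],s['contact_force'])"
```

```text
time: 30.83
tool_pos: [0.4457, -0.0664, 0.2583]
tool_rot: [-3.141, 0.003, 0.044]
contact_force: [0.1, 0.4, 0.4]
opening: 0.0004
grip_force: 0.0
time: 31.25
tool_pos: [0.4462, -0.0649, 0.2468]
tool_rot: [3.141, 0.0, 0.044]
contact_force: [-0.1, -0.3, -0.0]
opening: 0.0005
grip_force: 0.0
time: 31.5
tool_pos: [0.4462, -0.0648, 0.2461]
tool_rot: [3.141, -0.001, 0.044]
contact_force: [-2.9, -0.3, 8.8]
opening: 0.0002
grip_force: 4.3
case x -0.03509020729052639 case y -0.06527872352720968 z 0.24612721305060506 [-2.86056363 -0.25956895  8.81789541]
```

```bash

python3 drive.py "[[0,0,0.0015,0,0,0],[0,0,0,0,0,0],[0,0,0,0,0,0]]"
python3 drive.py "[[0,0,-0.01,0,0,0],[0,0,-0.02,0,0,0],[0,0,-0.035,0,0,0],[0,0,-0.04,0,0,0],[0,0,-0.04,0,0,0],[0,0,0,0,0,0]]"
python3 -c "
from g import *
import cv2
from h import *
c_=robot.read_camera('top'); im=c_['image']; cv2.imwrite('pics/top10.png',im[:,:,::-1])
g=cv2.cvtColor(im,cv2.COLOR_RGB2GRAY)[185:275:2,270:330]
[print(185+2*i,''.join(' .:-=+*#%@'[min(9,int(v)//26)] for v in r)) for i,r in enumerate(g)]
c=[.5108,-.1,-1.527]
print([proj('top',w(c,(-.075,y,.068))).round(1).tolist() for y in (.1,.021,-.021,-.1)],'hinge',proj('top',w(c,(-.083,0,.06))))
for t in (1.57,2.0,2.5,3.0): print(t,proj('top',w(c,(-.083-.034*np.sin(t),0,.06-.034*np.cos(t)))).round(1))
"
```

```text
time: 31.75
tool_pos: [0.4462, -0.0647, 0.2458]
tool_rot: [3.14, -0.001, 0.044]
contact_force: [-5.7, 0.7, 23.2]
opening: 0.0003
grip_force: 11.7
time: 32.25
tool_pos: [0.4475, -0.065, 0.396]
tool_rot: [3.136, -0.013, 0.044]
contact_force: [1.2, 0.5, 0.2]
opening: 0.0002
grip_force: 0.0
185 --------=+==---------------=------========----===-===-------
187 ---===------------------------==-====---=====----=----------
189 ------==-----------==-----------=====-====--==---==---------
191 -------=----------------===------=--=====-===========-==----
193 -----------==-----*********##########%%%@@@@@@@@@@@@@@@@@@@@
195 ------------------@@@@@@@@@@@@@@@@@@@@@@@@@@@@@@@@@@@@@@@@@@
197 ----==--------*##%@@@@@@@@@@@@@@@@@@@@@@@@@@@@@@@@@@@@@@@@@@
199 --------------@@@@@@@@@@@@@@@@@@@@@@@@@@@@@@@@@@@@@@@@@@@@@@
201 --=-----==----@@@@@@@@@@@@@@@@@@@@@@@@@@@@@@@@@@@@@@@@@@@@@@
203 -==--==---====@%+++**@@@@@@@@@@@@@@@@@@@@@@@@@@@@@@@@@@@@@@@
205 --------------*******++=@@@@@@@@@@@@@@@@@@@@@@@@@@@@@@@@@@@@
207 -------------=*#####***+@@@@@@@@@@@@@@@@@@@@@@@@@@@@@@@@@@@@
209 ------------=*#######*+*#**+
[... 1584 characters left out ...]
%%%%%#=-
259 %%%##+=-====*@@@@@@@@@@@*++====++++********###########%%#+=+
261 %%%#*==-----::--:::-###%@@@@@@@@@@@%**+++********#######*=+*
263 %%#*=-----==-:::=-:=########@@@@@@@@@@@#++=++++********==#*#
265 %#*+==-----::::::::::::::::::::::::::::::::::--==+++*+===+##
267 ##+=-----=:::::::-:::::::-::::::::::::::::::::::::::--------
269 #*--------:::::::::::::::::::::::::::::::::::::::::::-------
271 *=---=---:::::::::::::::::::::::::::::--:::--:::::::--------
273 +-------::::::::::::::::::::::::::::::::-::::---::::-+*#%%#+
[[284.7, 193.2], [285.2, 220.4], [285.4, 235.1], [285.9, 263.2]] hinge [282.49664086 228.08209365]
1.57 [270.6 228.3]
2.0 [271.6 227.8]
2.5 [275.2 227.2]
3.0 [280.8 226.9]
```

```bash
python3 -c "
from h import *
c=[.5098,-.101,-1.527];th=1.9
for t in np.arange(.8,3.2,.2):
  x,z=-.158-.036*np.sin(t),.012-.036*np.cos(t)
  X=.075+np.cos(th)*x+np.sin(th)*z;Z=.048-np.sin(th)*x+np.cos(th)*z
  x,z=-.158,.012
  H=(.075+np.cos(th)*x+np.sin(th)*z,0,.048-np.sin(th)*x+np.cos(th)*z)
  P=lambda n,p,o:((proj(n,w(c,p))-o)*4).round().tolist()
  print(round(t,1),P('top',(X,0,Z),[270,170]),P('top',H,[270,170]),'scene',P('scene',(X,.021,Z),[235,200]),P('scene',(X,-.021,Z),[235,200]),P('scene',H,[235,200]))"

```

```text
0.8 [380.0, 201.0] [395.0, 207.0] scene [344.0, 46.0] [303.0, 72.0] [336.0, 105.0]
1.0 [392.0, 200.0] [395.0, 207.0] scene [351.0, 48.0] [310.0, 73.0] [336.0, 105.0]
1.2 [404.0, 200.0] [395.0, 207.0] scene [359.0, 52.0] [318.0, 77.0] [336.0, 105.0]
1.4 [415.0, 200.0] [395.0, 207.0] scene [367.0, 57.0] [326.0, 83.0] [336.0, 105.0]
1.6 [426.0, 200.0] [395.0, 207.0] scene [374.0, 64.0] [333.0, 89.0] [336.0, 105.0]
1.8 [435.0, 201.0] [395.0, 207.0] scene [380.0, 72.0] [340.0, 97.0] [336.0, 105.0]
2.0 [443.0, 201.0] [395.0, 207.0] scene [386.0, 80.0] [345.0, 106.0] [336.0, 105.0]
2.2 [448.0, 202.0] [395.0, 207.0] scene [390.0, 90.0] [350.0, 116.0] [336.0, 105.0]
2.4 [451.0, 203.0] [395.0, 207.0] scene [393.0, 99.0] [353.0, 125.0] [336.0, 105.0]
2.6 [453.0, 205.0] [395.0, 207.0] scene [395.0, 108.0] [355.0, 135.0] [336.0, 105.0]
2.8 [451.0, 206.0] [395.0, 207.0] scene [395.0, 116.0] [355.0, 143.0] [336.0, 105.0]
3.0 [448.0, 207.0] [395.0, 207.0] scene [393.0, 124.0] [353.0, 150.0] [336.0, 105.0]
3.2 [442.0, 208.0] [395.0, 207.0] scene [390.0, 130.0] [350.0, 156.0] [336.0, 105.0]
```

Lid shut: contact came at 68 mm and held. The first pictures put the lever about straight out (1.45 rad), so I'll press it down and then in.

```bash

python3 drive.py "[[0.016,-0.021,0,0,0,0],[0.016,-0.021,0,0,0,0],[0.016,-0.021,0,0,0,0],[0.017,-0.022,0,0,0,0],[0,0,0,0,0,0],[0,0,0,0,0,0]]"
python3 drive.py "[[0,0,0.03,0,0,0],[0,0,0.03,0,0,0],[0,0,0.03,0,0,0],[0,0,0.03,0,0,0],[0,0,0.02,0,0,0],[0,0,0,0,0,0],[0,0,0,0,0,0]]"
python3 -c "
from g import *
c=np.array([.513,-.097]);th=-1.527
s=robot.observe();d=s['tool_pos'][:2]-c
print('case x',d@[np.cos(th),np.sin(th)],'case y',d@[-np.sin(th),np.cos(th)],'z',s['tool_pos'][2],s['contact_force'],s['tool_rot'])"
```

```text
time: 32.8
tool_pos: [0.5075, 0.024, 0.3871]
tool_rot: [3.141, 0.003, 0.046]
contact_force: [-0.1, 0.1, 0.5]
opening: 0.0008
grip_force: 0.0
time: 33.38
tool_pos: [0.5066, 0.0224, 0.2479]
tool_rot: [3.142, 0.004, 0.043]
contact_force: [-0.4, -0.2, 0.3]
opening: 0.0005
grip_force: 0.0
case x -0.11952229136297408 case y -0.0011368865376950692 z 0.24785114659929458 [-0.43312018 -0.16031298  0.33562286] [3.14158137 0.00382711 0.04304331]
```

```bash

python3 drive.py "[[0,0,0.005,0,0,0],[0,0,0.005,0,0,0],[0,0,0.005,0,0,0],[0,0,0,0,0,0]]"
python3 drive.py "[[0,0,0.005,0,0,0],[0,0,0.005,0,0,0],[0,0,0.005,0,0,0],[0,0,0,0,0,0]]"
python3 drive.py "[[0,0,0.005,0,0,0],[0,0,0.005,0,0,0],[0,0,0.005,0,0,0],[0,0,0.005,0,0,0],[0,0,0,0,0,0]]"
```

```text
time: 33.72
tool_pos: [0.5074, 0.023, 0.2336]
tool_rot: [3.141, -0.0, 0.044]
contact_force: [-0.1, -0.7, 0.2]
opening: 0.0004
grip_force: 0.2
time: 34.05
tool_pos: [0.5069, 0.0233, 0.2175]
tool_rot: [-3.141, 0.002, 0.044]
contact_force: [0.7, 0.3, 0.4]
opening: 0.0007
grip_force: 0.0
time: 34.47
tool_pos: [0.5069, 0.0232, 0.1974]
tool_rot: [-3.142, 0.002, 0.044]
contact_force: [-0.2, 0.3, -0.5]
opening: 0.0005
grip_force: 0.0
```

```bash

python3 drive.py "[[0,0.003,0,0,0,0],[0,0.003,0,0,0,0],[0,0,0,0,0,0]]"
python3 drive.py "[[0,0.003,0,0,0,0],[0,0.002,0,0,0,0],[0,0,0,0,0,0]]"
python3 drive.py "[[0,0.002,0,0,0,0],[0,0,0,0,0,0],[0,0,0,0,0,0]]"
python3 -c "
from g import *
c=np.array([.513,-.097]);th=-1.527
s=robot.observe();d=s['tool_pos'][:2]-c
print('case x',d@[np.cos(th),np.sin(th)],'z',s['tool_pos'][2],s['contact_force'],s['torque'])"
```

```text
time: 34.72
tool_pos: [0.5076, 0.0166, 0.1986]
tool_rot: [3.141, 0.001, 0.044]
contact_force: [-0.3, 0.6, 0.2]
opening: 0.0003
grip_force: 0.2
time: 34.97
tool_pos: [0.5077, 0.0117, 0.1986]
tool_rot: [3.141, 0.001, 0.044]
contact_force: [-0.8, 0.4, 0.2]
opening: 0.0002
grip_force: 0.3
time: 35.22
tool_pos: [0.5079, 0.01, 0.1986]
tool_rot: [3.141, 0.001, 0.044]
contact_force: [-0.4, 0.7, 0.1]
opening: 0.0006
grip_force: 0.2
case x -0.10708228774039796 z 0.19860449254011564 [-0.37768188  0.74956338  0.14564155] [ 0.00406944  0.25743972 -0.03745846]
```

```bash

python3 drive.py "[[0,0.002,0,0,0,0],[0,0,0,0,0,0],[0,0,0,0,0,0]]"
python3 drive.py "[[0,0.002,0,0,0,0],[0,0,0,0,0,0],[0,0,0,0,0,0]]"
python3 drive.py "[[0,0.0015,0,0,0,0],[0,0,0,0,0,0],[0,0,0,0,0,0]]"
```

```text
time: 35.47
tool_pos: [0.5079, 0.009, 0.1985]
tool_rot: [-3.14, 0.001, 0.044]
contact_force: [0.3, 7.2, -1.0]
opening: 0.0006
grip_force: 4.1
time: 35.72
tool_pos: [0.5079, 0.0084, 0.1985]
tool_rot: [-3.138, 0.001, 0.044]
contact_force: [1.4, 17.7, -0.9]
opening: 0.0005
grip_force: 9.0
time: 35.97
tool_pos: [0.5079, 0.0079, 0.1985]
tool_rot: [-3.136, 0.001, 0.044]
contact_force: [2.3, 26.1, -0.5]
opening: 0.0003
grip_force: 12.9
```

```bash

python3 drive.py "[[0,-0.01,0,0,0,0],[0,-0.02,0,0,0,0],[0,-0.02,0,0,0,0],[0,0,-0.04,0,0,0],[0,0,-0.04,0,0,0],[0,0,-0.04,0,0,0],[0,0,-0.04,0,0,0]]"
python3 drive.py "[[-0.03,-0.03,0,0,0,0],[-0.03,-0.03,0,0,0,0],[-0.02,-0.03,0,0,0,0],[-0.02,-0.03,0,0,0,0],[0,-0.03,0,0,0,0],[0,-0.03,0,0,0,0],[0,-0.03,0,0,0,0],[0,0,0,0,0,0]]"
python3 -c "
from g import *
import cv2
from h import *
im=robot.read_camera('top')['image']
g=cv2.cvtColor(im,cv2.COLOR_RGB2GRAY)[186:272:2,262:310]
[print(186+2*i,''.join(' .:-=+*#%@'[min(9,int(v)//26)] for v in r)) for i,r in enumerate(g)]
c=[.5108,-.099,-1.527]
for t in (0,.2,.4): print(t,proj('top',w(c,(-.087-.034*np.sin(t),0,.06-.034*np.cos(t)))).round(1))
print([proj('top',w(c,(-.075,y,.068))).round(1).tolist() for y in (.1,-.1)],[proj('top',w(c,(-.075+.15*(1-np.cos(.1)),y,.068+.015))).round(1).tolist() for y in (.1,-.1)])
"
```

```text
time: 36.55
tool_pos: [0.5057, 0.0547, 0.3604]
tool_rot: [3.141, 0.001, 0.044]
contact_force: [1.0, -1.6, -0.0]
opening: 0.0001
grip_force: 0.0
time: 37.22
tool_pos: [0.3975, 0.2626, 0.359]
tool_rot: [-3.14, -0.001, 0.047]
contact_force: [-1.3, -1.0, -0.1]
opening: 0.0003
grip_force: 0.0
186 ------------===--==-------------=---===--=======
188 ---------------------=====-------=----==========
190 ----==--------==-------===-=========-===========
192 ---------------=-------=----=-=-================
194 ------------=------==--=++@@@@@@@@@@@@@@@@@@@@@@
196 -=+====-=---=-------=--===@@@@@@@@@@@@@@@@@@@@@@
198 --------------=-------@@@@@@@@@@@@@@@@@@@@@@@@@@
200 -----------======-----@@@@@@@@@@@@@@@@@@@@@@@@@@
202 -------====--========-@@@@@@@@@@@@@@@@@@@@@@@@@@
204 ---------==--===----==@@@@@@@@@@@@@@@@@@@@@@@@@@
206 ----------==----------@@@@@@@@@@@@@@@@@@@@@@@@@@
208 -----------------==---@@@@@@@@@@@@@@@@@@@@@@@@@@
210 --------------------==@@@@@@@@@@@@@@@@@@@@@@@@@@
212 -------------------===@@@@@@@@@@@@@@@@@@@@@@@@@@
214 -------------===--=---#@@@@@@@@@@@@@@@@@@@@@@@@@
216 ------------
[... 885 characters left out ...]
250 -------======+=========@@@@@@@@@@@@@@@@@@@@@@@@@
252 ---=----=-=-====-=+====@@@@@@@@@@@@@@@@@@@@@@@@@
254 --=-----------======+++@@@@@@@@@@@@@@@@@@@@@@@@@
256 ----===----------=====+#@@@@@@@@@@@@@@@@@@@@@@@@
258 -------------==========@@@@@@@@@@@@@@@@@@@@@@@@@
260 -------------==========*#++#@@@@@@@@@@@@@@@@@@@@
262 ---------======--==--=======@@@@@@@@@@@@@@@@@@@@
264 ------------=-----====--+==*%%@@@@@%%%#*****+===
266 ---------======--==-=-==-===---===---------=====
268 -------==-==------=--======------====-----------
270 ------------==---------------------==========-=-
0 [280.8 229.3]
0.2 [278.5 229.3]
0.4 [276.3 229.3]
[[284.4, 193.2], [285.6, 263.2]] [[284.6, 192.2], [285.9, 263.0]]
```

The lever now ends at u≈281 (280.8 is predicted for shut) and the lid edges are where a shut lid should be. I'll hand in.

```bash
python3 -c "
from cell import robot
print(robot.hand_in())"
```

```text
the job is handed in; nothing more can be done
None
```

The job is handed in at about 37 s of the 72 s: the meter is seated dial up in the foam cut-out, the lid is shut and the latch lever lies flat. No verdict came back, and I inferred the lid, the latch and the final seating from contact forces and camera pixel values because my ten pictures were used up.

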